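# Clamp the foam forks on the T-slot sanding fixture

## Robot

A 6-joint arm with a two-finger parallel gripper is mounted at the origin on the work surface. World frame = base frame: x ahead of the robot, y to its left, z up, the work surface at z = 0. Lengths are in m, angles in degrees, forces in N, time in s.
With the tool pointing down it reaches from about 0.4 to 0.825 m from the base axis. Payload 7 kg.
Tool frame: the origin (TCP) lies on the centre line of the jaws, within the pads' length; the fingertips stand r.tip_reach ahead of it and the grasp point (between the pads) is the TCP (r.tip_reach is the distance from the TCP to the fingertips, in m); z points along the fingers, y is the line along which they close (so a half turn about z gives the same grasp; the last joint's range is limited). The gripper opens to 88 mm and grips with 3 to 60 N. Pads are 19 mm wide; open, the fingers measure 130 mm over their backs; the gripper's body (78 mm by 193 mm) begins 47 mm behind the grasp point.
Start: joints at [81.366, 20.546, 0.682, 0, -70.136, -16.507], TCP at [0.287, 0.611, 0.246] pointing down, gripper open.
Joint ranges: [-176.03, 176.03], [-82.01, 121.73], [-58.28, 71.71], [-173.87, 95.51], [-174.79, -0.11], [-173.66, 173.66]. Speed limits (degrees/s): [136.94, 136.94, 172.46, 180, 180, 180].

## Interface

Orientations are given as [roll, pitch, yaw] about the fixed x, y, z axes, in that order (R = Rz(yaw) Ry(pitch) Rx(roll)).
In Python, from plant import sensors, cams, r gives the robot as it stands.
- The arm moves only by the tool drive_tool, never from a script. Its argument "rows" is a list of rows, each an object of numbers: "fingers": the gripper's target within -1 to 1 (fully open at 1, half-way at 0, shut at -1); "x", "y", "z": the shift along the tool's x, y, z in m; "spin": the turn about the tool's z in rad. A call has 1 to 10 rows; each row is the pose to reach, as a shift and turn from the pose commanded when the call began, along the tool's axes at that moment; what a row does not reach only later rows make up. A row lasts 1/8 s, in which the tool goes at most 62.5 mm and 10.7 degrees, less where a joint would pass 70% of its speed; a pose out of reach is approached as far as the arm can. A call with a gripper value outside its range is refused whole. The fingers move at their own pace and stop on an object; "newtons" is the grip in N (left out, the last holds). Time passes only in rows, so rows that repeat a pose let the fingers close. It gives the time, the measured TCP pose, the force, the opening and the grip force at its end, in the units of the state.
- sensors.get_state(): the state, without advancing time (a new reading comes with each control period).
- cams.capture(name): name is "side" or "top" or "wrist"; returns a dict with "pixels" (384x512x3 uint8, red, green, blue), "intrinsics" (3x3 intrinsics, pixels), "eye" and "orientation" of the camera in the world; the wrist camera has in their place "T_tool_cam" (4x4, takes a point from camera to tool coordinates, whose origin is the TCP and whose axes are the flange's). Camera axes: x right, y up, looking along -z (the intrinsics and any distortion apply to the point x, -y, -z); pixel columns grow to the right and rows downward; lengths in m; the calibration is good to about 2 mm. A picture is of the moment at which its call begins: read the wrist's pose just before it. There is no depth.
- r.close_job(): hands the job in; it is judged then, once.
The state is a dict: "time_s": time; "joints": joint angles; "qd": joint speeds; "joint_torque": joint torques, N m; "tcp_pos": TCP position; "eef_rot": TCP orientation; "contact_force": force on the tool from outside, world axes, zero at the start; "moment": the same for the moment, N m; "gripper_width": finger opening in m; "gripper_force": force on a finger pad.
Only numpy, scipy, OpenCV 4.12 (cv2) and the standard library are available. Lean on these libraries where they do the work, as an engineer would, in place of code of your own. Each camera call takes 0.05 s, during which the arm holds its last target. There are 200 camera calls.

## Task

Get every foam fork ready for sanding: lay each one flat over its own T-slot of the fixture, closed end against the stop fence and open end facing the robot, then take a T-stud from the rack, drop its head into that slot, slide it to the closed end of the fork's notch and give it a quarter turn so that its head locks crosswise under the slot. Only when all the forks are clamped, turn the dust extractor's selector to the position marked with a bar. Leave any stud you do not need hanging in the rack and do not knock over the glue stick.

Things in the scene. Friction and masses are not known exactly. Their poses are not given: they have to be found in the camera images.
- bed: fixed aluminium T-slot fixture, 170 mm (x) x 350 mm (y), top face 32 mm above the table; origin at the centre of its underside. Three T-slots run along its x, at y = -125, 0, +125 mm, open above and at their ends. A dark steel stop fence along the far (+x) edge stands 12 mm above the top face; its face is at x = +73 mm.
- bed_slot_right (a point): slot at y = -125 mm of the bed: this point is on its centre line, level with the bed's top, at the fence's face. Slot mouth 19 mm wide, lips 8 mm thick, channel below 42 mm wide, 14 mm high, its floor 22 mm below the top. A stud whose flange rests on a fork has its origin 19.5 mm below the top, its head clear of the channel by 2.5 mm above and below.
- bed_slot_mid (a point): slot at y = 0 mm of the bed: this point is on its centre line, level with the bed's top, at the fence's face. Slot mouth 19 mm wide, lips 8 mm thick, channel below 42 mm wide, 14 mm high, its floor 22 mm below the top. A stud whose flange rests on a fork has its origin 19.5 mm below the top, its head clear of the channel by 2.5 mm above and below.
- bed_slot_left (a point): slot at y = +125 mm of the bed: this point is on its centre line, level with the bed's top, at the fence's face. Slot mouth 19 mm wide, lips 8 mm thick, channel below 42 mm wide, 14 mm high, its floor 22 mm below the top. A stud whose flange rests on a fork has its origin 19.5 mm below the top, its head clear of the channel by 2.5 mm above and below.
- rack: fixed wooden rack: two rails 200 mm long (x), 56 mm high, 20 mm apart, 76 mm wide over all; origin at the centre of its underside. Studs hang between the rails by their flanges, upright, head and handle along the rack's x, near x = -64, 0 and +64 mm, their origins 6.5 mm above the table.
- selector_box: fixed grey control box of the dust extractor, 100 x 100 x 45 mm high, origin at the centre of its underside. The selector turns about its vertical centre line, on top. Around it are five white marks: four round dots and a bar (the fourth, counted counter-clockwise from above).
- selector (a joint): selector angle, rad, growing counter-clockwise seen from above, 0 to 2.4. Detents hold it at 0, 0.6, 1.2, 1.8 and 2.4; the bar mark is at 1.8. About 0.1 N m takes it past a detent; let go within 0.15 of a detent, it settles there.
- selector_grip (a point): on the selector's axis, 74 mm above the table, in the middle of its black bar grip: 46 mm long, 14 thick, top 14 mm above this point, a round skirt (diameter 52) from 16 mm below it. Its x axis lies along the bar to the pointer end and turns with it; from the box's x it stands at -1.2 rad at joint value 0, at +0.6 rad at the bar mark.
- glue_stick: white glue stick, diameter 30 mm, 95 mm high, standing loose on the table; origin: centre of its underside
- fork_a: white laminated foam U (fork), 100 mm long (x), 50 wide (y), 30 thick, 70 g. Origin: centre of underside. Notch 22 mm wide on the centre line, from its open end at x = -50 to its flat end at x = -5 mm, right through; prongs 14 mm wide; solid from x = -5 to +50 (centre of mass x = +7). May be absent: two or three of the three are there.
- fork_a_back (a point): middle of the closed-end face of that fork (its x = +50 mm, mid-thickness)
- stud_a: quarter-turn T-stud, z up, 86 mm tall, 220 g. Origin: centre of the head's underside. Steel T-head 34 (x) x 14 (y) x 9 mm; shank diameter 13; flange diameter 46, z 49.5 to 55.5; black bar handle 46 (x) x 16 (y) mm, z 55.5 to 85.5, in line with the head. A half turn about z makes no difference. Starts hanging in the rack.
- fork_b: white laminated foam U (fork), 100 mm long (x), 50 wide (y), 30 thick, 70 g. Origin: centre of underside. Notch 22 mm wide on the centre line, from its open end at x = -50 to its flat end at x = -5 mm, right through; prongs 14 mm wide; solid from x = -5 to +50 (centre of mass x = +7). May be absent: two or three of the three are there.
- fork_b_back (a point): middle of the closed-end face of that fork (its x = +50 mm, mid-thickness)
- stud_b: quarter-turn T-stud, z up, 86 mm tall, 220 g. Origin: centre of the head's underside. Steel T-head 34 (x) x 14 (y) x 9 mm; shank diameter 13; flange diameter 46, z 49.5 to 55.5; black bar handle 46 (x) x 16 (y) mm, z 55.5 to 85.5, in line with the head. A half turn about z makes no difference. Starts hanging in the rack.
- fork_c: white laminated foam U (fork), 100 mm long (x), 50 wide (y), 30 thick, 70 g. Origin: centre of underside. Notch 22 mm wide on the centre line, from its open end at x = -50 to its flat end at x = -5 mm, right through; prongs 14 mm wide; solid from x = -5 to +50 (centre of mass x = +7). May be absent: two or three of the three are there.
- fork_c_back (a point): middle of the closed-end face of that fork (its x = +50 mm, mid-thickness)
- stud_c: quarter-turn T-stud, z up, 86 mm tall, 220 g. Origin: centre of the head's underside. Steel T-head 34 (x) x 14 (y) x 9 mm; shank diameter 13; flange diameter 46, z 49.5 to 55.5; black bar handle 46 (x) x 16 (y) mm, z 55.5 to 85.5, in line with the head. A half turn about z makes no difference. Starts hanging in the rack.
Things that resemble listed ones, but are neither listed nor needed, are in the scene too. Leave any red or turquoise look-alike of the fork_c alone.

How it is judged (in metres and radians):
On the way, in this order (a step that is already met when the one before it is completed fails the run):
1. every fork that is there lies on the fixture against the fence and is clamped by a locked stud (z of fork_a in the frame of bed between 0.028 and 0.036 m and angle between the z axis of each of fork_a, fork_b, fork_c and the z axis of bed, either way round below 0.1 rad and angle between the x axis of each of fork_a, fork_b, fork_c and the x axis of bed, either way round below 0.15 rad and x of fork_a_back in the frame of bed between 0.065 and 0.077 m and ((x of stud_a in the frame of fork_a between -0.019 and -0.004 m and y of stud_a in the frame of fork_a between -0.009 and 0.009 m and z of stud_a in the frame of bed between 0.007 and 0.0175 m and angle between the x axis of stud_a and the y axis of bed, either way round below 0.3 rad and angle between stud_a's own z axis and vertical below 0.12 rad) or (x of stud_b in the frame of fork_a between -0.019 and -0.004 m and y of stud_b in the frame of fork_a between -0.009 and 0.009 m and z of stud_b in the frame of bed between 0.007 and 0.0175 m and angle between the x axis of stud_b and the y axis of bed, either way round below 0.3 rad and angle between stud_b's own z axis and vertical below 0.12 rad) or (x of stud_c in the frame of fork_a between -0.019 and -0.004 m and y of stud_c in the frame of fork_a between -0.009 and 0.009 m and z of stud_c in the frame of bed between 0.007 and 0.0175 m and angle between the x axis of stud_c and the y axis of bed, either way round below 0.3 rad and angle between stud_c's own z axis and vertical below 0.12 rad)) and z of fork_b in the frame of bed between 0.028 and 0.036 m and x of fork_b_back in the frame of bed between 0.065 and 0.077 m and ((x of stud_a in the frame of fork_b between -0.019 and -0.004 m and y of stud_a in the frame of fork_b between -0.009 and 0.009 m and z of stud_a in the frame of bed between 0.007 and 0.0175 m and angle between the x axis of stud_a and the y axis of bed, either way round below 0.3 rad and angle between stud_a's own z axis and vertical below 0.12 rad) or (x of stud_b in the frame of fork_b between -0.019 and -0.004 m and y of stud_b in the frame of fork_b between -0.009 and 0.009 m and z of stud_b in the frame of bed between 0.007 and 0.0175 m and angle between the x axis of stud_b and the y axis of bed, either way round below 0.3 rad and angle between stud_b's own z axis and vertical below 0.12 rad) or (x of stud_c in the frame of fork_b between -0.019 and -0.004 m and y of stud_c in the frame of fork_b between -0.009 and 0.009 m and z of stud_c in the frame of bed between 0.007 and 0.0175 m and angle between the x axis of stud_c and the y axis of bed, either way round below 0.3 rad and angle between stud_c's own z axis and vertical below 0.12 rad)) and z of fork_c in the frame of bed between 0.028 and 0.036 m and x of fork_c_back in the frame of bed between 0.065 and 0.077 m and ((x of stud_a in the frame of fork_c between -0.019 and -0.004 m and y of stud_a in the frame of fork_c between -0.009 and 0.009 m and z of stud_a in the frame of bed between 0.007 and 0.0175 m and angle between the x axis of stud_a and the y axis of bed, either way round below 0.3 rad and angle between stud_a's own z axis and vertical below 0.12 rad) or (x of stud_b in the frame of fork_c between -0.019 and -0.004 m and y of stud_b in the frame of fork_c between -0.009 and 0.009 m and z of stud_b in the frame of bed between 0.007 and 0.0175 m and angle between the x axis of stud_b and the y axis of bed, either way round below 0.3 rad and angle between stud_b's own z axis and vertical below 0.12 rad) or (x of stud_c in the frame of fork_c between -0.019 and -0.004 m and y of stud_c in the frame of fork_c between -0.009 and 0.009 m and z of stud_c in the frame of bed between 0.007 and 0.0175 m and angle between the x axis of stud_c and the y axis of bed, either way round below 0.3 rad and angle between stud_c's own z axis and vertical below 0.12 rad))), for 0.2 s.
2. the selector then stands at the bar mark (value of joint selector between 1.65 and 1.95 rad), for 0.2 s.
At the end, for the whole second after the job is handed in: Each fork present flat on the bed, within 0.15 rad of its slot, closed end within 8 mm of the fence, with an upright stud within 8 mm of its notch end, head in the channel within 0.3 rad of square across; selector within 0.15 rad of 1.8; other studs in the rack; all at rest (all of step 1 and all of step 2 and ((horizontal distance between stud_a and rack below 0.11 m and z of stud_a in the frame of rack between 0.002 and 0.011 m) or (x of stud_a in the frame of fork_a between -0.019 and -0.004 m and y of stud_a in the frame of fork_a between -0.009 and 0.009 m and z of stud_a in the frame of bed between 0.007 and 0.0175 m and angle between the x axis of stud_a and the y axis of bed, either way round below 0.3 rad and angle between stud_a's own z axis and vertical below 0.12 rad) or (x of stud_a in the frame of fork_b between -0.019 and -0.004 m and y of stud_a in the frame of fork_b between -0.009 and 0.009 m and z of stud_a in the frame of bed between 0.007 and 0.0175 m and angle between the x axis of stud_a and the y axis of bed, either way round below 0.3 rad and angle between stud_a's own z axis and vertical below 0.12 rad) or (x of stud_a in the frame of fork_c between -0.019 and -0.004 m and y of stud_a in the frame of fork_c between -0.009 and 0.009 m and z of stud_a in the frame of bed between 0.007 and 0.0175 m and angle between the x axis of stud_a and the y axis of bed, either way round below 0.3 rad and angle between stud_a's own z axis and vertical below 0.12 rad)) and ((horizontal distance between stud_b and rack below 0.11 m and z of stud_b in the frame of rack between 0.002 and 0.011 m) or (x of stud_b in the frame of fork_a between -0.019 and -0.004 m and y of stud_b in the frame of fork_a between -0.009 and 0.009 m and z of stud_b in the frame of bed between 0.007 and 0.0175 m and angle between the x axis of stud_b and the y axis of bed, either way round below 0.3 rad and angle between stud_b's own z axis and vertical below 0.12 rad) or (x of stud_b in the frame of fork_b between -0.019 and -0.004 m and y of stud_b in the frame of fork_b between -0.009 and 0.009 m and z of stud_b in the frame of bed between 0.007 and 0.0175 m and angle between the x axis of stud_b and the y axis of bed, either way round below 0.3 rad and angle between stud_b's own z axis and vertical below 0.12 rad) or (x of stud_b in the frame of fork_c between -0.019 and -0.004 m and y of stud_b in the frame of fork_c between -0.009 and 0.009 m and z of stud_b in the frame of bed between 0.007 and 0.0175 m and angle between the x axis of stud_b and the y axis of bed, either way round below 0.3 rad and angle between stud_b's own z axis and vertical below 0.12 rad)) and ((horizontal distance between stud_c and rack below 0.11 m and z of stud_c in the frame of rack between 0.002 and 0.011 m) or (x of stud_c in the frame of fork_a between -0.019 and -0.004 m and y of stud_c in the frame of fork_a between -0.009 and 0.009 m and z of stud_c in the frame of bed between 0.007 and 0.0175 m and angle between the x axis of stud_c and the y axis of bed, either way round below 0.3 rad and angle between stud_c's own z axis and vertical below 0.12 rad) or (x of stud_c in the frame of fork_b between -0.019 and -0.004 m and y of stud_c in the frame of fork_b between -0.009 and 0.009 m and z of stud_c in the frame of bed between 0.007 and 0.0175 m and angle between the x axis of stud_c and the y axis of bed, either way round below 0.3 rad and angle between stud_c's own z axis and vertical below 0.12 rad) or (x of stud_c in the frame of fork_c between -0.019 and -0.004 m and y of stud_c in the frame of fork_c between -0.009 and 0.009 m and z of stud_c in the frame of bed between 0.007 and 0.0175 m and angle between the x axis of stud_c and the y axis of bed, either way round below 0.3 rad and angle between stud_c's own z axis and vertical below 0.12 rad)) and linear speed of each of fork_a, fork_b, fork_c, stud_a, stud_b, stud_c below 0.03 m/s); the robot touches nothing.
It fails at once if the glue stick is knocked over (angle between glue_stick's own z axis and vertical above 0.6 rad).
Of fork_a, fork_b, fork_c only 2 to 3 are there at a start; the rules pass over those that are not, and their reading is None.
At some moment in a run one of fork_a, fork_b, fork_c may be knocked a few centimetres aside while the robot is not near it.
It also fails if it takes over 210 s, if anything falls off the work surface, if the arm or the gripper's body presses on something with over 40 N, if the wrist force passes 120 N, or if a joint passes its speed limit or range.

## Working session

There is one attempt and no reset: what is moved stays moved. The work goes in short steps, Python scripts to look and compute and a tool call to move; the robot and the scene stay as the last step left them, time stands still between calls to the robot, and variables do not carry over. Pictures are saved under pics/ and viewed, at most 14 in all, crops included, and the job is handed in when it is done.

Besides the shell and the picture viewer there is one more tool, called after "Request:" in YAML: its name, and indented under it one key for each argument. drive_tool: Moves the arm, as the interface text tells. Its arguments: {"type":"object","properties":{"rows":{"type":"array"},"newtons":{"type":"number"}},"required":["rows"]}

```bash
ls; mkdir -p pics
python3 - <<'E'
from plant import sensors,cams,r
import cv2,numpy as np
print(sensors.get_state(), r.tip_reach)
for n in("top","side"):
    c=cams.capture(n); cv2.imwrite(f"pics/{n}0.png",c["pixels"][:,:,::-1]); print(n,{k:v for k,v in c.items() if k!="pixels"})
c=cams.capture("wrist"); cv2.imwrite("pics/w0.png",c["pixels"][:,:,::-1]);print({k:v for k,v in c.items() if k!="pixels"})
E
```

```text
pics
{'time_s': 0.0, 'joints': array([ 8.13641606e+01,  2.05900663e+01,  6.32583371e-01, -2.16254390e-02,
       -7.01363534e+01, -1.65068412e+01]), 'qd': array([-0.03278768, -0.03123458, -0.03556504,  0.00284658, -0.0125633 ,
       -0.03821486]), 'joint_torque': array([ 1.64664812e-03, -5.82724357e+01,  2.93044013e+01,  6.99646980e+00,
        6.95226394e-03, -1.65991491e-04]), 'tcp_pos': array([0.28660643, 0.61060421, 0.24462434]), 'eef_rot': array([ 1.79904254e+02, -7.17306750e-03, -2.51500393e+01]), 'contact_force': array([ 0.04362833,  0.70545835, -0.59995392]), 'moment': array([-0.04801321, -0.06148331, -0.01379815]), 'gripper_force': 0.0, 'gripper_width': 0.08759793587273793} 0.019
top {'intrinsics': array([[363.8316733 ,   0.        , 257.3531202 ],
       [  0.        , 363.8316733 , 184.71969227],
       [  0.        ,   0.        ,   1.        ]]), 'eye': array([ 0.28479289, -0.10129955,  1.09781854]), 'orientation': array([  9.96416602,  -0.21065164, -88.35328939])}
side {'intrinsics': array([[441.03713762,   0.        , 258.08480719],
       [  0.        , 441.03713762, 189.05310353],
       [  0.        ,   0.        ,   1.        ]]), 'eye': array([-0.16997849, -1.02847869,  0.85302234]), 'orientation': array([ 56.27410559,  -0.27950734, -34.7013289 ])}
{'intrinsics': array([[340.32803821,   0.        , 257.57877062],
       [  0.        , 340.32803821, 193.79943296],
       [  0.        ,   0.        ,   1.        ]]), 'T_tool_cam': array([[ 6.93029829e-04,  9.69647695e-01,  2.44505354e-01,
         6.59914736e-02],
       [ 9.99999466e-01, -8.59329720e-04,  5.73474650e-04,
         1.05207819e-04],
       [ 7.66179089e-04,  2.44504826e-01, -9.69647773e-01,
        -1.38943584e-01],
       [ 0.00000000e+00,  0.00000000e+00,  0.00000000e+00,
         1.00000000e+00]])}
```

View pics/top0.png

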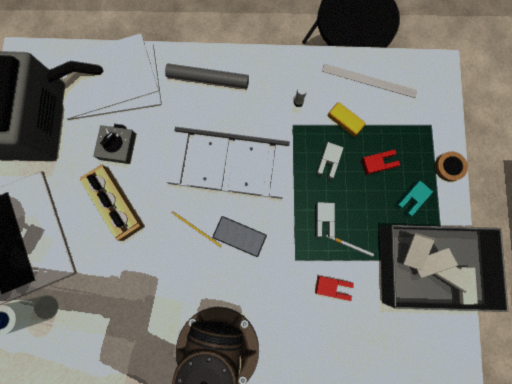

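View pics/side0.png

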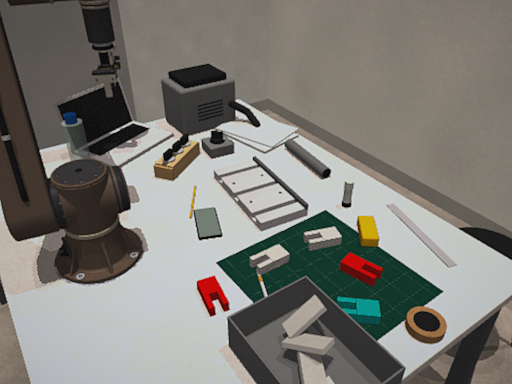

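The top view shows two white U's on the green mat, at about (331,160) and (326,219). There are red U's at (381,161) and (335,288), a turquoise one at (416,197), and white slabs in the bin at around (440,265). The bed is at (232,163), the rack with three studs at (112,202), the selector at (113,142), and the glue stick at about (300,98), which shows upright in the side view at (347,193). Next I'll enlarge the candidates.

```bash
cat > h.py <<'E'
import numpy as np,cv2
from scipy.spatial.transform import Rotation as Rn
from plant import sensors,cams,r
def cap(n,save=None):
    s=sensors.get_state(); c=cams.capture(n)
    if n=="wrist":
        T=np.eye(4);T[:3,:3]=Rn.from_euler("xyz",s["eef_rot"],degrees=True).as_matrix();T[:3,3]=s["tcp_pos"]
        T=T@c["T_tool_cam"]; c["R"],c["eye"]=T[:3,:3],T[:3,3]
    else: c["R"]=Rn.from_euler("xyz",c["orientation"],degrees=True).as_matrix()
    c["s"]=s
    if save: cv2.imwrite(f"pics/{save}.png",c["pixels"][:,:,::-1])
    return c
def cast(c,px,z):
    px=np.atleast_2d(px).astype(float);K=c["intrinsics"]
    d=np.c_[(px[:,0]-K[0,2])/K[0,0],-(px[:,1]-K[1,2])/K[1,1],-np.ones(len(px))]@c["R"].T
    return c["eye"]+d*((z-c["eye"][2])/d[:,2])[:,None]
def proj(c,P):
    q=(np.atleast_2d(P)-c["eye"])@c["R"];K=c["intrinsics"]
    return np.c_[K[0,0]*q[:,0]/-q[:,2]+K[0,2],K[1,1]*q[:,1]/q[:,2]+K[1,2]]
E
python3 - <<'E'
from h import *
c=cap("top")
b=c["pixels"][:,:,::-1]
A=cv2.resize(b[120:310,285:505],None,fx=2.6,fy=2.6,interpolation=cv2.INTER_CUBIC)
cv2.imwrite("pics/cropA.png",A)
B=cv2.resize(b[110:250,75:295],None,fx=3.6,fy=3.6,interpolation=cv2.INTER_CUBIC)
cv2.imwrite("pics/cropB.png",B)
print(cast(c,[[331,160],[326,219],[232,163],[112,202],[113,142],[300,98],[440,265]],.03).round(3))
E
```

```text
[[ 0.555 -0.32   0.03 ]
 [ 0.376 -0.304  0.03 ]
 [ 0.537 -0.022  0.03 ]
 [ 0.408  0.327  0.03 ]
 [ 0.591  0.342  0.03 ]
 [ 0.75  -0.225  0.03 ]
 [ 0.254 -0.631  0.03 ]]
```

View pics/cropA.png

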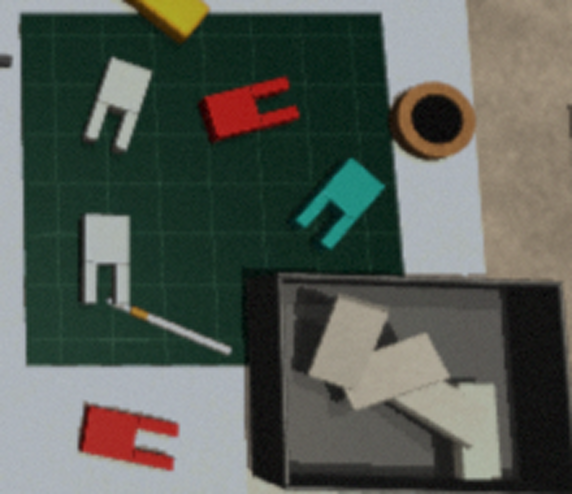

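View pics/cropB.png

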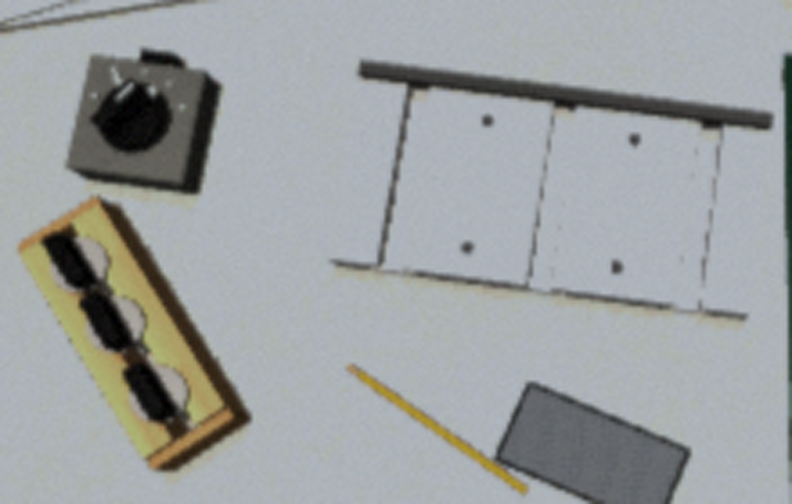

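Crop A confirms that the two white U's are the forks: (331,160) and (326,219), both with a notch and both white. The red and turquoise U's are the look-alikes, and the bin holds only solid slabs. So two forks are present. Crop B shows the bed, the rack with its 3 studs, and the selector.

Run:
```python
from h import *
c=cap("top"); o=lambda p:np.array(p)/3.6+[75,110]
for n,p,z in(("fence front-top L,R",[[360,77],[771,127]],.044),("bed front L,R",[[332,263],[747,317]],.032),("rack top corners",[[20,246],[98,197],[240,410],[155,468]],.056),("handles",[[68,262],[110,322],[155,390]],.08),("selector",[[130,108]],.088)):
    w=cast(c,o(p),z); print(n,w.round(4).tolist(), np.degrees(np.arctan2(*(w[-1]-w[0])[1::-1])).round(1))
hsv=cv2.cvtColor(c["pixels"],cv2.COLOR_RGB2HSV)
m=((hsv[...,1]<50)&(hsv[...,2]>110)).astype(np.uint8); 
roi=np.zeros_like(m); roi[135:245,300:358]=1
cs,_=cv2.findContours(m*roi,cv2.RETR_EXTERNAL,cv2.CHAIN_APPROX_SIMPLE)
for k in cs:
    if cv2.contourArea(k)>150:
        q=cv2.boxPoints(cv2.minAreaRect(k)); w=cast(c,q,.03); print(cv2.contourArea(k),q.round(0).tolist(),w[:,:2].round(4).tolist(),w.mean(0).round(4))
```

```text
fence front-top L,R [[0.6259, 0.1531, 0.044], [0.5928, -0.1918, 0.044]] -95.5
bed front L,R [[0.4692, 0.1682, 0.032], [0.4343, -0.1753, 0.032]] -95.8
rack top corners [[0.4716, 0.4151, 0.056], [0.514, 0.3563, 0.056], [0.3449, 0.2264, 0.056], [0.2976, 0.2893, 0.056]] -144.1
handles [[0.4556, 0.364, 0.08], [0.409, 0.3262, 0.08], [0.357, 0.286, 0.08]] -141.6
selector [[0.5804, 0.3242, 0.088]] 0.0
400.0 [[318.0, 202.0], [334.0, 202.0], [334.0, 239.0], [318.0, 239.0]] [[0.4258, -0.2806], [0.4272, -0.3279], [0.3189, -0.3271], [0.3175, -0.2806]] [ 0.3724 -0.304   0.03  ]
357.0 [[317.0, 172.0], [328.0, 142.0], [343.0, 147.0], [333.0, 177.0]] [[0.5176, -0.2788], [0.612, -0.3106], [0.5964, -0.3577], [0.5024, -0.3253]] [ 0.5571 -0.3181  0.03  ]
```

Request:
drive_tool:
  rows:
    - {"x": 0.26, "y": 0.22, "z": -0.03, "spin": -0.17, "fingers": 1}
    - {"x": 0.26, "y": 0.22, "z": -0.03, "spin": -0.17}
    - {"x": 0.26, "y": 0.22, "z": -0.03, "spin": -0.17}
    - {"x": 0.26, "y": 0.22, "z": -0.03, "spin": -0.17}
    - {"x": 0.26, "y": 0.22, "z": -0.03, "spin": -0.17}
    - {"x": 0.513, "y": 0.45, "z": -0.03, "spin": -0.34}
    - {"x": 0.513, "y": 0.45, "z": -0.03, "spin": -0.34}
    - {"x": 0.513, "y": 0.45, "z": -0.03, "spin": -0.34}
    - {"x": 0.513, "y": 0.45, "z": -0.03, "spin": -0.34}
    - {"x": 0.513, "y": 0.45, "z": -0.03, "spin": -0.34}

```text
invalid input
```

```bash
cat >> h.py <<'E'
def to(x,y,z,yaw):
    "tool-frame shift and spin (nearest, half-turn free) to a tool-down world pose"
    s=sensors.get_state();R=Rn.from_euler("xyz",s["eef_rot"],degrees=True)
    d=R.inv().apply(np.array([x,y,z])-s["tcp_pos"]);dy=(yaw-s["eef_rot"][2]+90)%180-90
    print("shift",d.round(4),"spin",round(-np.radians(dy),3),"| tcp",s["tcp_pos"].round(4),"rot",s["eef_rot"].round(2),"F",s["contact_force"].round(1),"w",round(s["gripper_width"],4),"j6",s["joints"][5].round(0),"t",round(s["time_s"],1))
E
python3 - <<'E'
from h import *
c=cap("wrist","w1"); to(.56,-.014,.28,-5.6)
E
```

```text
shift [ 0.5129  0.4496 -0.0344] spin -0.341 | tcp [0.2867 0.6109 0.2452] rot [179.97  -0.   -25.14] F [-1.1  0.2 -0.2] w 0.0879 j6 -17.0 t 0.3
```

View pics/w1.png

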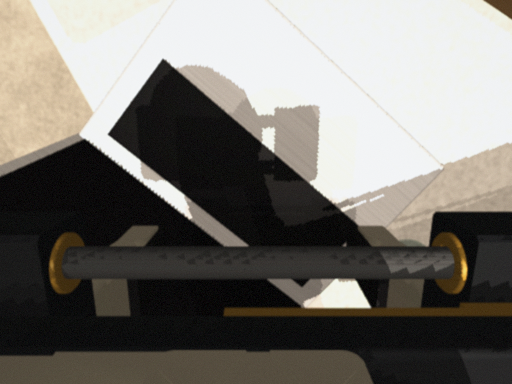

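The move was refused, so this picture only shows the laptop; the gripper hides rows below about 220. I'll retry with every key given in each row.

Request:
drive_tool:
  rows:
    - {"x": 0.26, "y": 0.22, "z": -0.03, "spin": -0.17, "fingers": 1}
    - {"x": 0.26, "y": 0.22, "z": -0.03, "spin": -0.17, "fingers": 1}
    - {"x": 0.26, "y": 0.22, "z": -0.03, "spin": -0.17, "fingers": 1}
    - {"x": 0.26, "y": 0.22, "z": -0.03, "spin": -0.17, "fingers": 1}
    - {"x": 0.26, "y": 0.22, "z": -0.03, "spin": -0.17, "fingers": 1}
    - {"x": 0.47, "y": 0.45, "z": -0.03, "spin": -0.34, "fingers": 1}
    - {"x": 0.47, "y": 0.45, "z": -0.03, "spin": -0.34, "fingers": 1}
    - {"x": 0.47, "y": 0.45, "z": -0.03, "spin": -0.34, "fingers": 1}
    - {"x": 0.47, "y": 0.45, "z": -0.03, "spin": -0.34, "fingers": 1}
    - {"x": 0.47, "y": 0.45, "z": -0.03, "spin": -0.34, "fingers": 1}

```text
time_s: 1.55
tcp_pos: [0.5128, 0.0287, 0.2758]
eef_rot: [-180.0, -0.1, -5.6]
contact_force: [1.4, 0.3, -0.1]
gripper_width: 0.0877
gripper_force: 0.0
```

Request:
drive_tool:
  rows:
    - {"x": -0.06, "y": 0.043, "z": 0, "spin": 0, "fingers": 1}
    - {"x": -0.06, "y": 0.043, "z": 0, "spin": 0, "fingers": 1}
    - {"x": -0.06, "y": 0.043, "z": 0, "spin": 0, "fingers": 1}
    - {"x": -0.06, "y": 0.043, "z": 0, "spin": 0, "fingers": 1}

```text
time_s: 2.05
tcp_pos: [0.4493, -0.0055, 0.2757]
eef_rot: [-180.0, -0.1, -5.6]
contact_force: [-0.0, 0.1, 0.9]
gripper_width: 0.0875
gripper_force: 0.0
```

Run:
```python
from h import *
c=cap("wrist","w2"); to(.56,-.014,.28,-5.6)
```

```text
shift [ 0.111  -0.0023 -0.0044] spin -0.0 | tcp [ 0.4493 -0.0054  0.2755] rot [-1.7999e+02 -3.0000e-02 -5.6100e+00] F [-0.5  0.1  0.9] w 0.0877 j6 60.0 t 2.1
```

View pics/w2.png

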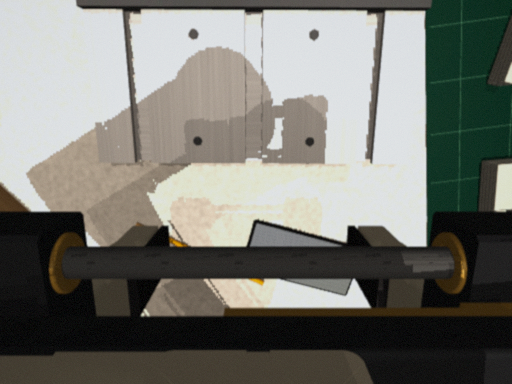

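Wrist view: the fence's lower edge is at row ~8 (columns 78–431), the bed's front edge at row ~163, the mid slot's edges at columns ~246/262, and dark side walls of the outer slots near columns 130 and 377. I'll turn these into a bed pose.

Run:
```python
from h import *
c=cap("wrist"); g=cv2.cvtColor(c["pixels"],cv2.COLOR_RGB2GRAY).astype(int)
for col in(100,180,300,350,410): print(col,g[0:14,col].tolist(), g[155:172,col].tolist())
for row in (25,80,150): print(row,"L",g[row,118:142].tolist(),"M",g[row,240:270].tolist(),"R",g[row,366:390].tolist())
print("fence ends",g[3,72:84].tolist(),g[3,425:437].tolist())
```

```text
100 [84, 82, 83, 82, 79, 56, 30, 32, 96, 182, 213, 217, 221, 222] [140, 141, 142, 142, 142, 144, 140, 149, 155, 160, 162, 157, 158, 155, 159, 159, 161]
180 [78, 83, 82, 82, 78, 67, 41, 23, 60, 148, 201, 216, 221, 221] [144, 132, 127, 123, 125, 124, 123, 120, 110, 108, 115, 130, 132, 131, 147, 185, 208]
300 [88, 85, 86, 86, 86, 83, 64, 35, 22, 88, 184, 218, 222, 222] [128, 126, 130, 125, 129, 127, 127, 132, 158, 195, 210, 218, 222, 223, 223, 223, 224]
350 [87, 88, 90, 89, 85, 87, 71, 49, 24, 61, 150, 203, 217, 222] [224, 226, 225, 225, 226, 227, 224, 224, 223, 223, 224, 225, 224, 225, 224, 225, 225]
410 [82, 83, 85, 83, 81, 83, 81, 51, 21, 43, 114, 189, 215, 216] [225, 225, 223, 225, 224, 224, 225, 225, 225, 224, 226, 225, 225, 224, 226, 224, 225]
25 L [223, 223, 224, 223, 213, 164, 89, 62, 83, 91, 95, 139, 205, 221, 223, 223, 222, 223, 222, 223, 223, 221, 223, 223] M [222, 223, 224, 217, 202, 214, 224, 224, 224, 223, 223, 223, 224, 225, 222, 223, 225, 224, 225, 223, 217, 171, 142, 184, 217, 225, 222, 224, 226, 224] R [220, 219, 221, 221, 221, 221, 221, 220, 221, 224, 213, 151, 102, 9
[... 247 characters left out ...]
, 168, 166, 162, 165, 165, 159, 135, 129, 166, 209, 223, 224, 223, 226, 225] R [223, 224, 225, 224, 227, 215, 152, 105, 94, 95, 89, 62, 72, 146, 210, 225, 223, 225, 225, 225, 224, 226, 224, 224]
150 L [151, 152, 153, 150, 148, 152, 150, 146, 149, 150, 151, 151, 152, 149, 151, 138, 87, 56, 74, 89, 90, 98, 120, 132] M [129, 131, 129, 133, 127, 111, 127, 131, 136, 133, 134, 134, 132, 136, 130, 138, 134, 136, 150, 153, 145, 114, 110, 126, 128, 125, 126, 128, 127, 126] R [207, 140, 94, 93, 86, 65, 75, 154, 216, 225, 226, 224, 225, 225, 226, 224, 225, 224, 223, 226, 224, 226, 224, 225]
fence ends [220, 220, 220, 206, 133, 85, 82, 81, 85, 85, 81, 87] [79, 81, 82, 82, 81, 79, 65, 45, 37, 33, 38, 35]
```

Run:
```python
from h import *
c=cap("wrist"); f=lambda p,z=.032:cast(c,p,z)[:,:2]
m=f([[253.0,25],[253.2,80],[253.4,150]]); L=f([[123.3,25],[127.9,80],[133.8,150]]); R=f([[383.8,25],[378.8,80],[372,150]])
a=lambda w:np.degrees(np.arctan2(*(w[0]-w[-1])[::-1]))
print("angles",a(m),a(L),a(R)); 
fe=f([[100,8.0],[180,8.5],[300,9.1],[350,9.4],[410,10]]); fv=fe[0]-fe[-1]; print("fence ang",np.degrees(np.arctan2(fv[1],fv[0]))-90,fe.round(4).tolist())
th=np.radians(np.mean([a(m),a(L),a(R)])); u=np.array([np.cos(th),np.sin(th)]);v=np.array([-u[1],u[0]])
print("v: L,M,R,endsL,R",(L@v).mean(),(m@v).mean(),(R@v).mean(),f([[76,3],[431.5,3]],.044)@v,"fence u",fe@u)
print("L-R",(L@v).mean()-(R@v).mean(),"should .269")
```

```text
angles -5.552901200580004 -5.836331123012403 -6.274137298857957
fence ang -5.909319605538286 [[0.6287, 0.1382], [0.6204, 0.0572], [0.6079, -0.0644], [0.6027, -0.1151], [0.5962, -0.176]]
v: L,M,R,endsL,R 0.17965469738254872 0.04576446128719825 -0.08817624205043269 [ 0.22006294 -0.12942274] fence u [0.61124792 0.61123221 0.61134728 0.61134903 0.61112923]
L-R 0.2678309394329814 should .269
```

```bash
cat >> h.py <<'E'
TH=np.radians(-5.89);U=np.array([np.cos(TH),np.sin(TH)]);V=np.array([-U[1],U[0]])
def bed(x,y): return U*(.5383+x)+V*(.0457+y)
def forks(c,z=.03,rows=222):
    px=c["pixels"];hsv=cv2.cvtColor(px,cv2.COLOR_RGB2HSV)
    m=((hsv[...,1]<60)&(hsv[...,2]>130)).astype(np.uint8); m[rows:]=0
    for k in cv2.findContours(m,cv2.RETR_EXTERNAL,cv2.CHAIN_APPROX_NONE)[0]:
        if cv2.contourArea(k)>800:
            a=cv2.minAreaRect(cast(c,k[:,0].astype(float),z)[:,:2].astype(np.float32)*1000)
            print("blob",cv2.boundingRect(k),"world mm",np.round(a[0],1),np.round(a[1],1),"ang",round(a[2],1))
    return m
E
python3 -c "
from h import *
to(.46,-.29,.27,-18)"
```

```text
shift [0.0386 0.2821 0.0053] spin 0.216 | tcp [ 0.4491 -0.0055  0.2752] rot [ 1.7999e+02  1.0000e-02 -5.6100e+00] F [-0.1 -0.1 -0.5] w 0.0875 j6 60.0 t 2.2
```

Request:
drive_tool:
  rows:
    - {"x": 0.039, "y": 0.282, "z": 0.005, "spin": 0.216, "fingers": 1}
    - {"x": 0.039, "y": 0.282, "z": 0.005, "spin": 0.216, "fingers": 1}
    - {"x": 0.039, "y": 0.282, "z": 0.005, "spin": 0.216, "fingers": 1}
    - {"x": 0.039, "y": 0.282, "z": 0.005, "spin": 0.216, "fingers": 1}
    - {"x": 0.039, "y": 0.282, "z": 0.005, "spin": 0.216, "fingers": 1}
    - {"x": 0.039, "y": 0.282, "z": 0.005, "spin": 0.216, "fingers": 1}
    - {"x": 0.039, "y": 0.282, "z": 0.005, "spin": 0.216, "fingers": 1}

```text
time_s: 3.08
tcp_pos: [0.4597, -0.2904, 0.2698]
eef_rot: [-180.0, 0.1, -18.0]
contact_force: [-0.3, -0.2, -0.2]
gripper_width: 0.0874
gripper_force: 0.0
```

Run:
```python
from h import *
c=cap("wrist","w3"); to(.46,-.29,.27,-18); forks(c)
```

```text
shift [ 0.0002 -0.0001  0.0001] spin 0.0 | tcp [ 0.4598 -0.29    0.2701] rot [-1.7999e+02  2.0000e-02 -1.7990e+01] F [-0.4 -0.2  0.3] w 0.0876 j6 84.0 t 3.1
blob (258, 185, 52, 37) world mm [ 404.7 -303.7] [50.8 45.5] ang 89.2
blob (0, 91, 120, 131) world mm [531.1 -68.5] [112.  150.9] ang 84.2
blob (229, 21, 50, 101) world mm [ 557.7 -318.2] [ 50.5 100.2] ang 72.8
blob (0, 0, 212, 222) world mm [ 559.4 -136.7] [286.5 162.3] ang 0.7
```

View pics/w3.png

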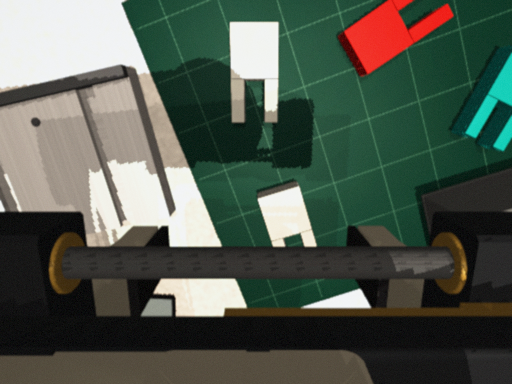

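Fork 1 (columns 229–279, rows 21–122) lies flat at (0.558,-0.318) with yaw -17.2° and its closed end away from the robot. Fork 2 (column ~285, row ~210) is partly hidden. I'll grasp fork 1.

```bash
python3 -c "
from h import *
to(.5653,-.3206,.022,-17.2)"
```

```text
shift [ 0.1099 -0.0035  0.2481] spin -0.014 | tcp [ 0.4598 -0.29    0.2701] rot [-1.7999e+02  2.0000e-02 -1.7990e+01] F [-0.4 -0.2  0.3] w 0.0876 j6 84.0 t 3.1
```

Request:
drive_tool:
  rows:
    - {"x": 0.11, "y": -0.0035, "z": 0.1, "spin": -0.014, "fingers": 1}
    - {"x": 0.11, "y": -0.0035, "z": 0.15, "spin": -0.014, "fingers": 1}
    - {"x": 0.11, "y": -0.0035, "z": 0.18, "spin": -0.014, "fingers": 1}
    - {"x": 0.11, "y": -0.0035, "z": 0.21, "spin": -0.014, "fingers": 1}
    - {"x": 0.11, "y": -0.0035, "z": 0.235, "spin": -0.014, "fingers": 1}
    - {"x": 0.11, "y": -0.0035, "z": 0.248, "spin": -0.014, "fingers": 1}
    - {"x": 0.11, "y": -0.0035, "z": 0.248, "spin": -0.014, "fingers": -0.2}
    - {"x": 0.11, "y": -0.0035, "z": 0.248, "spin": -0.014, "fingers": -0.2}
    - {"x": 0.11, "y": -0.0035, "z": 0.248, "spin": -0.014, "fingers": -0.2}
    - {"x": 0.11, "y": -0.0035, "z": 0.248, "spin": -0.014, "fingers": -0.2}
  newtons: 15

```text
time_s: 4.38
tcp_pos: [0.5656, -0.3216, 0.0234]
eef_rot: [-180.0, -0.1, -17.2]
contact_force: [0.8, -0.0, 0.3]
gripper_width: 0.0534
gripper_force: 0.0
```

```bash
python3 -c "
from h import *
p=bed(.023+.008-.004,-.125);print(p)
to(*p,.15,-5.89)"
```

```text
[ 0.55417795 -0.13689183]
shift [-0.0654 -0.173  -0.1267] spin -0.198 | tcp [ 0.5656 -0.3216  0.0234] rot [-1.7999e+02 -1.0000e-01 -1.7240e+01] F [ 0.8 -0.   0.3] w 0.0534 j6 85.0 t 4.4
```

Request:
drive_tool:
  rows:
    - {"x": 0, "y": 0, "z": 0, "spin": 0, "fingers": -0.3}
    - {"x": 0, "y": 0, "z": 0, "spin": 0, "fingers": -0.3}
    - {"x": 0, "y": 0, "z": -0.05, "spin": 0, "fingers": -0.3}
    - {"x": 0, "y": 0, "z": -0.1, "spin": 0, "fingers": -0.3}
    - {"x": -0.02, "y": -0.05, "z": -0.127, "spin": -0.05, "fingers": -0.3}
    - {"x": -0.04, "y": -0.1, "z": -0.127, "spin": -0.1, "fingers": -0.3}
    - {"x": -0.065, "y": -0.15, "z": -0.127, "spin": -0.198, "fingers": -0.3}
    - {"x": -0.065, "y": -0.173, "z": -0.127, "spin": -0.198, "fingers": -0.3}
    - {"x": -0.065, "y": -0.173, "z": -0.127, "spin": -0.198, "fingers": -0.3}

```text
time_s: 5.5
tcp_pos: [0.5547, -0.1354, 0.1496]
eef_rot: [-180.0, -0.0, -5.8]
contact_force: [-0.1, -0.8, -0.4]
gripper_width: 0.0499
gripper_force: 15.0
```

```bash
python3 -c "
from h import *
p=bed(.023+.008-.005,-.125);print(p)
to(*p,.057,-5.89);print(sensors.get_state()['gripper_force'])"
```

```text
[ 0.55318323 -0.13678922]
shift [-0.0014  0.0015  0.0926] spin 0.002 | tcp [ 0.5547 -0.1354  0.1496] rot [-1.7999e+02 -3.0000e-02 -5.7500e+00] F [-0.1 -0.8 -0.4] w 0.0499 j6 78.0 t 5.5
14.971378594636917
```

Request:
drive_tool:
  rows:
    - {"x": -0.0014, "y": 0.0015, "z": 0.05, "spin": 0.002, "fingers": -0.3}
    - {"x": -0.0014, "y": 0.0015, "z": 0.08, "spin": 0.002, "fingers": -0.3}
    - {"x": -0.0014, "y": 0.0015, "z": 0.09, "spin": 0.002, "fingers": -0.3}
    - {"x": -0.0014, "y": 0.0015, "z": 0.093, "spin": 0.002, "fingers": -0.3}
    - {"x": 0.001, "y": 0.0015, "z": 0.093, "spin": 0.002, "fingers": -0.3}
    - {"x": 0.003, "y": 0.0015, "z": 0.093, "spin": 0.002, "fingers": -0.3}
    - {"x": 0.005, "y": 0.0015, "z": 0.093, "spin": 0.002, "fingers": -0.3}
    - {"x": 0.005, "y": 0.0015, "z": 0.094, "spin": 0.002, "fingers": -0.3}

```text
time_s: 6.5
tcp_pos: [0.5587, -0.139, 0.0555]
eef_rot: [180.0, 0.0, -6.0]
contact_force: [-3.6, 0.8, -0.8]
gripper_width: 0.0499
gripper_force: 15.0
```

Request:
drive_tool:
  rows:
    - {"x": 0, "y": -0.0015, "z": 0, "spin": 0, "fingers": -0.3}
    - {"x": 0, "y": -0.0015, "z": 0, "spin": 0, "fingers": 0.3}
    - {"x": 0, "y": -0.0015, "z": 0, "spin": 0, "fingers": 0.5}
    - {"x": 0, "y": -0.0015, "z": 0, "spin": 0, "fingers": 0.5}
    - {"x": 0, "y": -0.0015, "z": -0.03, "spin": 0, "fingers": 0.5}
    - {"x": 0, "y": -0.0015, "z": -0.08, "spin": 0, "fingers": 1}
    - {"x": 0, "y": -0.0015, "z": -0.14, "spin": 0, "fingers": 1}
    - {"x": 0, "y": -0.0015, "z": -0.19, "spin": 0, "fingers": 1}

```text
time_s: 7.5
tcp_pos: [0.5596, -0.1375, 0.2481]
eef_rot: [-180.0, -0.1, -6.0]
contact_force: [1.9, 0.1, -0.7]
gripper_width: 0.0862
gripper_force: 0.0
```

```bash
python3 -c "
from h import *
to(.37,-.29,.26,-0.8)"
```

```text
shift [-0.1726  0.1715 -0.0123] spin -0.091 | tcp [ 0.5596 -0.1375  0.2481] rot [-1.7999e+02 -1.1000e-01 -5.9900e+00] F [ 1.9  0.1 -0.7] w 0.0862 j6 78.0 t 7.5
```

Request:
drive_tool:
  rows:
    - {"x": -0.173, "y": 0.171, "z": -0.012, "spin": -0.09, "fingers": 1}
    - {"x": -0.173, "y": 0.171, "z": -0.012, "spin": -0.09, "fingers": 1}
    - {"x": -0.173, "y": 0.171, "z": -0.012, "spin": -0.09, "fingers": 1}
    - {"x": -0.173, "y": 0.171, "z": -0.012, "spin": -0.09, "fingers": 1}
    - {"x": -0.173, "y": 0.171, "z": -0.012, "spin": -0.09, "fingers": 1}
    - {"x": -0.173, "y": 0.171, "z": -0.012, "spin": -0.09, "fingers": 1}

```text
time_s: 8.25
tcp_pos: [0.3695, -0.2896, 0.2576]
eef_rot: [180.0, -0.1, -0.9]
contact_force: [0.4, 0.1, -0.0]
gripper_width: 0.0878
gripper_force: 0.0
```

Run:
```python
from h import *
c=cap("wrist","w4"); forks(c); to(.3855,-.3037,.022,-0.8)
```

```text
blob (0, 167, 121, 55) world mm [331.1 -64.8] [131.8  50.9] ang 69.0
blob (247, 117, 50, 93) world mm [ 376.1 -305.8] [ 54.9 100.7] ang 88.7
blob (0, 0, 199, 222) world mm [ 427.2 -116.3] [213.8 226. ] ang 89.1
shift [0.0157 0.0142 0.2354] spin -0.001 | tcp [ 0.3699 -0.2893  0.2574] rot [ 1.8e+02 -3.0e-02 -8.5e-01] F [ 0.7  0.9 -0.4] w 0.0876 j6 103.0 t 8.3
```

View pics/w4.png

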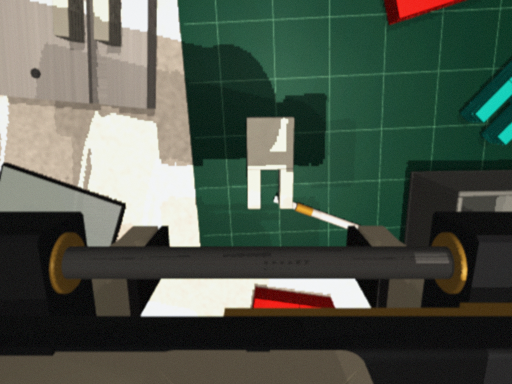

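Fork 2 spans columns 247–295 and rows 117–210, flat, with a pencil's tip inside the notch at (277,199). I'll measure the solid part only.

Run:
```python
from h import *
c=cap("wrist"); px=c["pixels"]; g=px.astype(int)
m=forks(c,rows=185)
```

```text
blob (247, 118, 47, 67) world mm [ 390.1 -303.6] [49.6 71.4] ang 89.7
blob (0, 0, 195, 185) world mm [ 448.7 -115.1] [211.8 183. ] ang 89.2
```

Request:
drive_tool:
  rows:
    - {"x": 0.014, "y": 0.0145, "z": 0.06, "spin": 0, "fingers": 1}
    - {"x": 0.014, "y": 0.0145, "z": 0.12, "spin": 0, "fingers": 1}
    - {"x": 0.014, "y": 0.0145, "z": 0.17, "spin": 0, "fingers": 1}
    - {"x": 0.014, "y": 0.0145, "z": 0.21, "spin": 0, "fingers": 1}
    - {"x": 0.014, "y": 0.0145, "z": 0.2355, "spin": 0, "fingers": 1}
    - {"x": 0.014, "y": 0.0145, "z": 0.2355, "spin": 0, "fingers": 0}
    - {"x": 0.014, "y": 0.0145, "z": 0.2355, "spin": 0, "fingers": -0.3}
    - {"x": 0.014, "y": 0.0145, "z": 0.2355, "spin": 0, "fingers": -0.3}
    - {"x": 0.014, "y": 0.0145, "z": 0.2355, "spin": 0, "fingers": -0.3}
    - {"x": 0.014, "y": 0.0145, "z": 0.2355, "spin": 0, "fingers": -0.3}
  newtons: 15

```text
time_s: 9.6
tcp_pos: [0.3833, -0.3041, 0.022]
eef_rot: [180.0, -0.0, -0.8]
contact_force: [-0.3, -0.1, 0.1]
gripper_width: 0.0499
gripper_force: 15.0
```

Request:
drive_tool:
  rows:
    - {"x": 0, "y": 0, "z": 0, "spin": 0, "fingers": -0.3}
    - {"x": 0, "y": 0, "z": 0, "spin": 0, "fingers": -0.3}
    - {"x": 0, "y": 0, "z": -0.05, "spin": 0, "fingers": -0.3}
    - {"x": 0, "y": 0, "z": -0.1, "spin": 0, "fingers": -0.3}
    - {"x": 0, "y": 0, "z": -0.15, "spin": 0, "fingers": -0.3}

```text
time_s: 10.22
tcp_pos: [0.3827, -0.304, 0.1734]
eef_rot: [-180.0, 0.0, -0.9]
contact_force: [1.2, -0.3, -0.9]
gripper_width: 0.0497
gripper_force: 15.0
```

```bash
python3 -c "
from h import *
p=bed(.023+.008-.005,.125);print(p)
to(*p,.16,-5.89);print(sensors.get_state()['gripper_force'])"
```

```text
[0.57883797 0.11189097]
shift [ 0.1899 -0.4188  0.0134] spin 0.088 | tcp [ 0.3827 -0.304   0.1734] rot [-1.7999e+02  2.0000e-02 -8.6000e-01] F [ 1.2 -0.3 -0.9] w 0.0497 j6 105.0 t 10.2
14.995941370725632
```

Request:
drive_tool:
  rows:
    - {"x": 0.1, "y": -0.21, "z": 0, "spin": 0.05, "fingers": -0.3}
    - {"x": 0.1, "y": -0.21, "z": 0, "spin": 0.05, "fingers": -0.3}
    - {"x": 0.1, "y": -0.21, "z": 0, "spin": 0.05, "fingers": -0.3}
    - {"x": 0.1, "y": -0.21, "z": 0, "spin": 0.05, "fingers": -0.3}
    - {"x": 0.19, "y": -0.419, "z": 0.013, "spin": 0.088, "fingers": -0.3}
    - {"x": 0.19, "y": -0.419, "z": 0.013, "spin": 0.088, "fingers": -0.3}
    - {"x": 0.19, "y": -0.419, "z": 0.013, "spin": 0.088, "fingers": -0.3}
    - {"x": 0.19, "y": -0.419, "z": 0.013, "spin": 0.088, "fingers": -0.3}
    - {"x": 0.19, "y": -0.419, "z": 0.013, "spin": 0.088, "fingers": -0.3}

```text
time_s: 11.35
tcp_pos: [0.58, 0.1145, 0.1579]
eef_rot: [180.0, 0.0, -5.7]
contact_force: [0.8, -0.7, -1.0]
gripper_width: 0.05
gripper_force: 15.0
```

```bash
python3 -c "
from h import *
p=bed(.023+.0075-.005,.125);print(p)
to(*p,.055,-5.89);print(sensors.get_state()['gripper_force'])"
```

```text
[0.57834061 0.11194228]
shift [-0.0013  0.0026  0.1029] spin 0.003 | tcp [0.58   0.1145 0.1579] rot [ 1.7997e+02  5.0000e-02 -5.7400e+00] F [ 0.8 -0.7 -1. ] w 0.05 j6 54.0 t 11.3
14.995947629213333
```

Request:
drive_tool:
  rows:
    - {"x": -0.0013, "y": 0.002, "z": 0.05, "spin": 0.003, "fingers": -0.3}
    - {"x": -0.0013, "y": 0.002, "z": 0.085, "spin": 0.003, "fingers": -0.3}
    - {"x": -0.0013, "y": 0.002, "z": 0.1, "spin": 0.003, "fingers": -0.3}
    - {"x": -0.0013, "y": 0.002, "z": 0.103, "spin": 0.003, "fingers": -0.3}
    - {"x": 0.001, "y": 0.002, "z": 0.103, "spin": 0.003, "fingers": -0.3}
    - {"x": 0.003, "y": 0.002, "z": 0.103, "spin": 0.003, "fingers": -0.3}
    - {"x": 0.005, "y": 0.002, "z": 0.103, "spin": 0.003, "fingers": -0.3}
    - {"x": 0.005, "y": 0.002, "z": 0.104, "spin": 0.003, "fingers": -0.3}

```text
time_s: 12.35
tcp_pos: [0.5829, 0.1093, 0.0552]
eef_rot: [180.0, 0.1, -6.1]
contact_force: [-5.8, 0.5, 1.7]
gripper_width: 0.05
gripper_force: 15.0
```

```bash
python3 -c "
from h import *
p=bed(.023+.0075,.125);to(*p,.054,-5.89)"
```

```text
shift [ 0.0002 -0.0021  0.0012] spin -0.003 | tcp [0.5829 0.1093 0.0552] rot [ 1.7998e+02  1.1000e-01 -6.0800e+00] F [-5.8  0.5  1.7] w 0.05 j6 55.0 t 12.3
```

Request:
drive_tool:
  rows:
    - {"x": 0, "y": -0.002, "z": 0, "spin": 0, "fingers": -0.3}
    - {"x": 0, "y": -0.002, "z": 0, "spin": 0, "fingers": 0.3}
    - {"x": 0, "y": -0.002, "z": 0, "spin": 0, "fingers": 0.5}
    - {"x": 0, "y": -0.002, "z": 0, "spin": 0, "fingers": 0.5}
    - {"x": 0, "y": -0.002, "z": -0.03, "spin": 0, "fingers": 0.5}
    - {"x": 0, "y": -0.002, "z": -0.08, "spin": 0, "fingers": 1}
    - {"x": 0, "y": -0.002, "z": -0.14, "spin": 0, "fingers": 1}
    - {"x": 0, "y": -0.002, "z": -0.2, "spin": 0, "fingers": 1}
    - {"x": 0, "y": -0.002, "z": -0.22, "spin": 0, "fingers": 1}

```text
time_s: 13.48
tcp_pos: [0.586, 0.1119, 0.2799]
eef_rot: [-179.8, -0.4, -6.0]
contact_force: [-0.3, -0.1, -1.5]
gripper_width: 0.0876
gripper_force: 0.0
```

```bash
python3 -c "
from h import *
to(.37,.29,.28,38)"
```

```text
shift [-0.2335 -0.1543 -0.0011] spin -0.769 | tcp [0.586  0.1119 0.2799] rot [-179.81   -0.38   -6.04] F [-0.3 -0.1 -1.5] w 0.0876 j6 54.0 t 13.5
```

Request:
drive_tool:
  rows:
    - {"x": -0.234, "y": -0.154, "z": 0, "spin": -0.769, "fingers": 1}
    - {"x": -0.234, "y": -0.154, "z": 0, "spin": -0.769, "fingers": 1}
    - {"x": -0.234, "y": -0.154, "z": 0, "spin": -0.769, "fingers": 1}
    - {"x": -0.234, "y": -0.154, "z": 0, "spin": -0.769, "fingers": 1}
    - {"x": -0.234, "y": -0.154, "z": 0, "spin": -0.769, "fingers": 1}
    - {"x": -0.234, "y": -0.154, "z": 0, "spin": -0.769, "fingers": 1}
    - {"x": -0.234, "y": -0.154, "z": 0, "spin": -0.769, "fingers": 1}
    - {"x": -0.234, "y": -0.154, "z": 0, "spin": -0.769, "fingers": 1}

```text
time_s: 14.48
tcp_pos: [0.3685, 0.2889, 0.2748]
eef_rot: [180.0, 0.0, 37.9]
contact_force: [-0.3, 0.5, -0.2]
gripper_width: 0.0876
gripper_force: 0.0
```

Run:
```python
from h import *
c=cap("wrist","w5"); to(.37,.29,.28,38)
```

```text
shift [ 0.0019 -0.     -0.0053] spin -0.002 | tcp [0.3685 0.2888 0.2747] rot [1.7999e+02 1.0000e-02 3.7910e+01] F [-0.4  0.1 -0.5] w 0.0877 j6 66.0 t 14.5
```

View pics/w5.png

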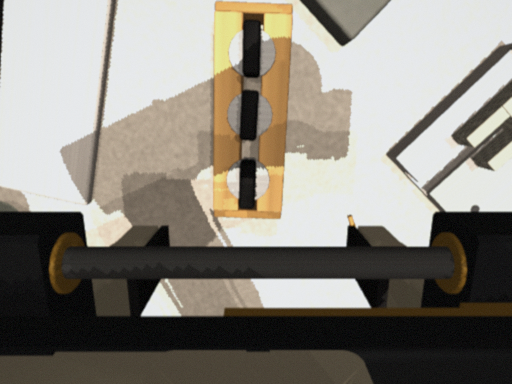

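Rack view: the three handles' tops are at about (252,45), (249,115) and (247,182), in line with the rack.

```bash
cat >> h.py <<'E'
def handles(c,ztop,x0,x1,y0,y1,thr=45):
    g=cv2.cvtColor(c["pixels"],cv2.COLOR_RGB2GRAY); m=np.zeros_like(g); m[y0:y1,x0:x1]=(g[y0:y1,x0:x1]<thr)
    m=cv2.morphologyEx(m,cv2.MORPH_OPEN,np.ones((7,7),np.uint8))
    for k in cv2.findContours(m,cv2.RETR_EXTERNAL,cv2.CHAIN_APPROX_NONE)[0]:
        if cv2.contourArea(k)>150:
            w=cast(c,k[:,0].astype(float),ztop)[:,:2]; a=cv2.minAreaRect((w*1000).astype(np.float32))
            print("handle",cv2.boundingRect(k),np.round(a[0],1),np.round(a[1],1),round(a[2],1))
E
python3 - <<'E'
from h import *
c=cap("wrist"); handles(c,.092,216,290,12,214)
g=cv2.cvtColor(c["pixels"],cv2.COLOR_RGB2GRAY)
print("nadir",proj(c,c["eye"]-[0,0,.3]))
print(g[170:212,247].tolist()); print(g[185,224:275].tolist()); print(g[118,224:275].tolist())
E
```

```text
handle (239, 159, 16, 50) [357.8 293.5] [48.6 14.8] 37.8
handle (240, 90, 18, 50) [410.5 331.5] [44.3 14.7] 34.5
handle (243, 19, 17, 58) [457.5 364.8] [46.8 14.2] 37.3
nadir [[257.59998758 108.1096093 ]]
[13, 14, 13, 11, 13, 12, 12, 15, 24, 33, 35, 37, 35, 33, 29, 31, 32, 26, 31, 27, 27, 29, 27, 28, 29, 27, 29, 29, 27, 20, 25, 25, 30, 26, 26, 24, 22, 22, 33, 66, 120, 150]
[180, 176, 176, 188, 205, 211, 210, 209, 211, 211, 211, 208, 210, 212, 200, 107, 27, 21, 25, 27, 30, 28, 30, 31, 31, 30, 33, 29, 20, 16, 24, 71, 148, 198, 211, 212, 208, 206, 207, 207, 206, 208, 208, 202, 175, 172, 173, 174, 172, 177, 177]
[150, 143, 132, 127, 138, 142, 144, 145, 144, 146, 143, 138, 129, 116, 113, 103, 59, 16, 15, 15, 17, 15, 13, 17, 22, 19, 24, 17, 17, 14, 16, 9, 25, 69, 116, 138, 149, 151, 148, 148, 148, 149, 148, 146, 149, 151, 144, 128, 138, 145, 144]
```

```bash
python3 -c "
from h import *
to(.3573,.2930,.084,37.8)"
```

```text
shift [-0.0062 -0.0102  0.1907] spin 0.002 | tcp [0.3685 0.2888 0.2747] rot [1.7999e+02 2.0000e-02 3.7910e+01] F [ 0.3 -0.1  0.7] w 0.0878 j6 66.0 t 14.6
```

Request:
drive_tool:
  rows:
    - {"x": -0.006, "y": -0.01, "z": 0.06, "spin": 0, "fingers": 1}
    - {"x": -0.006, "y": -0.01, "z": 0.12, "spin": 0, "fingers": 0.5}
    - {"x": -0.006, "y": -0.01, "z": 0.16, "spin": 0, "fingers": 0}
    - {"x": -0.006, "y": -0.01, "z": 0.18, "spin": 0, "fingers": 0}
    - {"x": -0.006, "y": -0.01, "z": 0.19, "spin": 0, "fingers": 0}
    - {"x": -0.006, "y": -0.01, "z": 0.19, "spin": 0, "fingers": -0.5}
    - {"x": -0.006, "y": -0.01, "z": 0.19, "spin": 0, "fingers": -1}
    - {"x": -0.006, "y": -0.01, "z": 0.19, "spin": 0, "fingers": -1}
    - {"x": -0.006, "y": -0.01, "z": 0.19, "spin": 0, "fingers": -1}
    - {"x": -0.006, "y": -0.01, "z": 0.19, "spin": 0, "fingers": -1}
  newtons: 45

```text
time_s: 15.82
tcp_pos: [0.3573, 0.2939, 0.0855]
eef_rot: [-180.0, -0.1, 38.0]
contact_force: [-2.1, -1.8, 6.6]
gripper_width: 0.016
gripper_force: 44.9
```

Request:
drive_tool:
  rows:
    - {"x": 0, "y": 0, "z": 0, "spin": 0, "fingers": -1}
    - {"x": 0, "y": 0, "z": 0, "spin": 0, "fingers": -1}
    - {"x": 0, "y": 0, "z": 0, "spin": 0, "fingers": -1}

```text
time_s: 16.2
tcp_pos: [0.3573, 0.2939, 0.0855]
eef_rot: [-180.0, -0.1, 38.0]
contact_force: [-1.0, -1.4, 6.1]
gripper_width: 0.0157
gripper_force: 44.9
```

```bash
python3 -c "
from h import *
s=sensors.get_state(); print(s['gripper_force'],s['moment'].round(2))
to(*bed(.023-.055,.125),.22,-5.89)"
```

```text
44.89269733428955 [-0.38  0.41  0.02]
shift [ 0.0208  0.2396 -0.1345] spin 0.766 | tcp [0.3573 0.2939 0.0855] rot [-1.7999e+02 -6.0000e-02  3.8020e+01] F [-1.  -1.4  6.1] w 0.0157 j6 64.0 t 16.2
```

Request:
drive_tool:
  rows:
    - {"x": 0, "y": 0, "z": -0.03, "spin": 0, "fingers": -1}
    - {"x": 0, "y": 0, "z": -0.08, "spin": 0, "fingers": -1}
    - {"x": 0, "y": 0, "z": -0.134, "spin": 0, "fingers": -1}
    - {"x": 0, "y": 0, "z": -0.134, "spin": 0, "fingers": -1}

```text
time_s: 16.7
tcp_pos: [0.3582, 0.2955, 0.2228]
eef_rot: [-179.8, -0.4, 38.0]
contact_force: [-0.1, -0.2, -3.0]
gripper_width: 0.0155
gripper_force: 44.9
```

Request:
drive_tool:
  rows:
    - {"x": 0.021, "y": 0.24, "z": 0, "spin": 0.766, "fingers": -1}
    - {"x": 0.021, "y": 0.24, "z": 0, "spin": 0.766, "fingers": -1}
    - {"x": 0.021, "y": 0.24, "z": 0, "spin": 0.766, "fingers": -1}
    - {"x": 0.021, "y": 0.24, "z": 0, "spin": 0.766, "fingers": -1}
    - {"x": 0.021, "y": 0.24, "z": 0, "spin": 0.766, "fingers": -1}
    - {"x": 0.021, "y": 0.24, "z": 0, "spin": 0.766, "fingers": -1}
    - {"x": 0.021, "y": 0.24, "z": 0, "spin": 0.766, "fingers": -1}
    - {"x": 0.021, "y": 0.24, "z": 0, "spin": 0.766, "fingers": -1}

```text
time_s: 17.7
tcp_pos: [0.5208, 0.1183, 0.2189]
eef_rot: [-180.0, -0.0, -5.8]
contact_force: [-0.2, 0.4, -3.0]
gripper_width: 0.0156
gripper_force: 44.9
```

Run:
```python
from h import *
c=cap("wrist","w6"); to(*bed(.023-.03,.125),.15,-5.89); print(bed(.023-.03,.125))
```

```text
shift [0.0253 0.0004 0.069 ] spin 0.002 | tcp [0.5209 0.1182 0.219 ] rot [-1.7998e+02 -2.0000e-02 -5.7700e+00] F [-1.   0.2 -2. ] w 0.0156 j6 50.0 t 17.8
[0.54601218 0.11527739]
```

View pics/w6.png

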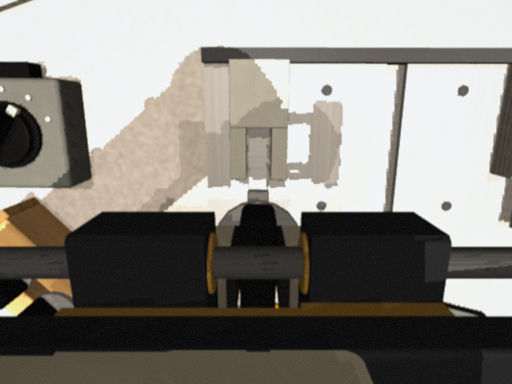

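The stud is held: its steel head is at (258,195), in front of the notch (columns 246–270, notch end row ~127). The fork spans columns 230–289 with its back at the fence (row ~62).

Run:
```python
from h import *
c=cap("wrist"); g=cv2.cvtColor(c["pixels"],cv2.COLOR_RGB2GRAY).astype(int)
print(g[115:135,257].tolist(),g[55:70,257].tolist()); print(g[150,222:296].tolist()); print(g[90,222:296].tolist()); print(g[196,240:276].tolist())
w=cast(c,[[230,90],[289,90],[246.5,150],[270,150],[257,127],[257,62]],.062)[:,:2]
print("bed x,y:",np.c_[w@U-.5383,w@V-.0457].round(4).tolist())
```

```text
[151, 153, 152, 151, 154, 154, 150, 154, 155, 151, 153, 142, 126, 115, 123, 120, 121, 126, 120, 121] [109, 109, 114, 126, 180, 228, 220, 204, 197, 199, 195, 188, 181, 176, 180]
[157, 160, 159, 162, 162, 161, 159, 157, 148, 149, 147, 148, 149, 147, 148, 148, 149, 149, 148, 150, 148, 150, 148, 129, 96, 107, 130, 152, 161, 162, 160, 163, 164, 161, 161, 166, 164, 164, 161, 165, 161, 164, 164, 163, 158, 132, 120, 109, 79, 102, 138, 148, 147, 148, 151, 149, 148, 151, 149, 149, 146, 151, 150, 149, 158, 214, 243, 244, 243, 243, 243, 243, 244, 244]
[195, 196, 194, 197, 196, 198, 193, 170, 176, 177, 179, 177, 178, 179, 177, 177, 181, 180, 178, 178, 181, 181, 178, 180, 179, 176, 178, 180, 177, 176, 177, 178, 180, 179, 179, 178, 178, 178, 181, 182, 179, 179, 180, 178, 177, 177, 177, 179, 176, 178, 177, 175, 189, 201, 209, 237, 243, 242, 243, 242, 243, 242, 242, 243, 243, 241, 238, 242, 243, 244, 244, 244, 244, 244]
[243, 244, 243, 244, 243, 245, 242, 180, 117, 119, 123, 125, 127, 125, 125, 125, 123, 123, 123, 121, 123, 122, 120, 124, 124, 124, 121, 113, 152, 237, 244, 243, 243, 242, 243, 243]
bed x,y: [[0.0482, 0.1484], [0.0483, 0.0993], [-0.0017, 0.135], [-0.0016, 0.1145], [0.018, 0.1259], [0.0702, 0.126]]
```

```bash
python3 -c "
from h import *
to(*bed(-.006,.1247),.15,-5.89)"
```

```text
shift [0.0262 0.0006 0.0691] spin 0.002 | tcp [0.521  0.1181 0.2191] rot [-1.7998e+02 -2.0000e-02 -5.7900e+00] F [ 0.3 -0.2 -2.4] w 0.0158 j6 50.0 t 17.8
```

Request:
drive_tool:
  rows:
    - {"x": 0.026, "y": 0.0006, "z": 0, "spin": 0.002, "fingers": -1}
    - {"x": 0.026, "y": 0.0006, "z": 0.05, "spin": 0.002, "fingers": -1}
    - {"x": 0.026, "y": 0.0006, "z": 0.069, "spin": 0.002, "fingers": -1}
    - {"x": 0.026, "y": 0.0006, "z": 0.069, "spin": 0.002, "fingers": -1}
    - {"x": 0.026, "y": 0.0006, "z": 0.069, "spin": 0.002, "fingers": -1}

```text
time_s: 18.42
tcp_pos: [0.5478, 0.1146, 0.151]
eef_rot: [-180.0, -0.1, -6.0]
contact_force: [0.0, -0.3, -1.5]
gripper_width: 0.0162
gripper_force: 44.9
```

```bash
python3 -c "
from h import *
to(*bed(-.006,.1247),.093,-5.89)"
```

```text
shift [-0.001  -0.0001  0.058 ] spin -0.001 | tcp [0.5478 0.1146 0.151 ] rot [-1.7996e+02 -9.0000e-02 -5.9500e+00] F [ 0.  -0.3 -1.5] w 0.0162 j6 52.0 t 18.4
```

Request:
drive_tool:
  rows:
    - {"x": -0.001, "y": 0, "z": 0.02, "spin": 0, "fingers": -1}
    - {"x": -0.001, "y": 0, "z": 0.035, "spin": 0, "fingers": -1}
    - {"x": -0.001, "y": 0, "z": 0.045, "spin": 0, "fingers": -1}
    - {"x": -0.001, "y": 0, "z": 0.052, "spin": 0, "fingers": -1}
    - {"x": -0.001, "y": 0, "z": 0.057, "spin": 0, "fingers": -1}
    - {"x": -0.001, "y": 0, "z": 0.058, "spin": 0, "fingers": -1}

```text
time_s: 19.18
tcp_pos: [0.5461, 0.1141, 0.0917]
eef_rot: [180.0, 0.0, -6.0]
contact_force: [-0.0, -0.0, -1.5]
gripper_width: 0.0156
gripper_force: 44.9
```

```bash
python3 -c "
from h import *
to(*bed(.0105,.1247),.0915,-5.89)"
```

```text
shift [ 0.0173 -0.0009  0.0002] spin -0.002 | tcp [0.5461 0.1141 0.0917] rot [ 1.7999e+02  1.0000e-02 -6.0100e+00] F [-0.  -0.  -1.5] w 0.0156 j6 52.0 t 19.2
```

Request:
drive_tool:
  rows:
    - {"x": 0.006, "y": -0.0005, "z": 0, "spin": 0, "fingers": -1}
    - {"x": 0.011, "y": -0.0005, "z": 0, "spin": 0, "fingers": -1}
    - {"x": 0.015, "y": -0.0005, "z": 0, "spin": 0, "fingers": -1}
    - {"x": 0.0165, "y": -0.0005, "z": 0, "spin": 0, "fingers": -1}
    - {"x": 0.0165, "y": -0.0005, "z": 0, "spin": 0, "fingers": -1}

```text
time_s: 19.8
tcp_pos: [0.5626, 0.1129, 0.0918]
eef_rot: [180.0, 0.0, -6.0]
contact_force: [0.1, -0.4, -2.4]
gripper_width: 0.0155
gripper_force: 44.9
```

```bash
python3 -c "
from h import *
to(*bed(.0105,.1247),.0915,-5.89)"
```

```text
shift [ 0.0007 -0.0004  0.0003] spin -0.002 | tcp [0.5626 0.1129 0.0918] rot [ 1.7999e+02  1.0000e-02 -6.0100e+00] F [ 0.1 -0.4 -2.4] w 0.0155 j6 53.0 t 19.8
```

Request:
drive_tool:
  rows:
    - {"x": 0, "y": 0, "z": 0, "spin": 0.17, "fingers": -1}
    - {"x": 0, "y": 0, "z": 0, "spin": 0.34, "fingers": -1}
    - {"x": 0, "y": 0, "z": 0, "spin": 0.51, "fingers": -1}
    - {"x": 0, "y": 0, "z": 0, "spin": 0.68, "fingers": -1}
    - {"x": 0, "y": 0, "z": 0, "spin": 0.85, "fingers": -1}
    - {"x": 0, "y": 0, "z": 0, "spin": 1.02, "fingers": -1}
    - {"x": 0, "y": 0, "z": 0, "spin": 1.19, "fingers": -1}
    - {"x": 0, "y": 0, "z": 0, "spin": 1.36, "fingers": -1}
    - {"x": 0, "y": 0, "z": 0, "spin": 1.53, "fingers": -1}
    - {"x": 0, "y": 0, "z": 0, "spin": 1.575, "fingers": -1}

```text
time_s: 21.05
tcp_pos: [0.5624, 0.113, 0.0919]
eef_rot: [180.0, -0.0, -96.4]
contact_force: [0.3, 0.4, -2.5]
gripper_width: 0.0157
gripper_force: 44.9
```

Request:
drive_tool:
  rows:
    - {"x": 0, "y": 0, "z": 0.001, "spin": 0, "fingers": -1}
    - {"x": 0, "y": 0, "z": 0.001, "spin": 0, "fingers": -0.4}
    - {"x": 0, "y": 0, "z": 0.001, "spin": 0, "fingers": -0.2}
    - {"x": 0, "y": 0, "z": 0.001, "spin": 0, "fingers": -0.2}
    - {"x": 0, "y": 0, "z": -0.04, "spin": 0, "fingers": 0}
    - {"x": 0, "y": 0, "z": -0.1, "spin": 0, "fingers": 1}
    - {"x": 0, "y": 0, "z": -0.16, "spin": 0, "fingers": 1}
    - {"x": 0, "y": 0, "z": -0.19, "spin": 0, "fingers": 1}
    - {"x": 0, "y": 0, "z": -0.19, "spin": 0, "fingers": 1}

```text
time_s: 22.18
tcp_pos: [0.5637, 0.1134, 0.285]
eef_rot: [-179.7, 0.2, -96.2]
contact_force: [0.5, 0.7, -1.1]
gripper_width: 0.0784
gripper_force: 0.0
```

Run:
```python
from h import *
to(.39,.305,.27,37.9)
c=cap("top"); b=c["pixels"][:,:,::-1]
cv2.imwrite("pics/t1.png",cv2.resize(b[110:250,75:295],None,fx=3.6,fy=3.6,interpolation=cv2.INTER_CUBIC))
```

```text
shift [-0.1716  0.1935  0.0145] spin 0.801 | tcp [0.5637 0.1134 0.285 ] rot [-1.7973e+02  1.7000e-01 -9.6220e+01] F [ 0.5  0.7 -1.1] w 0.0784 j6 -37.0 t 22.2
```

Request:
drive_tool:
  rows:
    - {"x": -0.172, "y": 0.194, "z": 0.014, "spin": -1.3, "fingers": 1}
    - {"x": -0.172, "y": 0.194, "z": 0.014, "spin": -1.3, "fingers": 1}
    - {"x": -0.172, "y": 0.194, "z": 0.014, "spin": -1.3, "fingers": 1}
    - {"x": -0.172, "y": 0.194, "z": 0.014, "spin": -1.3, "fingers": 1}
    - {"x": -0.172, "y": 0.194, "z": 0.014, "spin": -1.3, "fingers": 1}
    - {"x": -0.172, "y": 0.194, "z": 0.014, "spin": -1.3, "fingers": 1}
    - {"x": -0.172, "y": 0.194, "z": 0.014, "spin": -1.3, "fingers": 1}
    - {"x": -0.172, "y": 0.194, "z": 0.014, "spin": -1.3, "fingers": 1}

```text
time_s: 23.22
tcp_pos: [0.388, 0.3047, 0.2666]
eef_rot: [179.9, 0.0, -21.8]
contact_force: [-0.1, -0.2, 0.1]
gripper_width: 0.0879
gripper_force: 0.0
```

Request:
drive_tool:
  rows:
    - {"x": 0, "y": 0, "z": 0, "spin": -1.04, "fingers": 1}
    - {"x": 0, "y": 0, "z": 0, "spin": -1.04, "fingers": 1}
    - {"x": 0, "y": 0, "z": 0, "spin": -1.04, "fingers": 1}
    - {"x": 0, "y": 0, "z": 0, "spin": -1.04, "fingers": 1}
    - {"x": 0, "y": 0, "z": 0, "spin": -1.04, "fingers": 1}
    - {"x": 0, "y": 0, "z": 0, "spin": -1.04, "fingers": 1}
    - {"x": 0, "y": 0, "z": 0, "spin": -1.04, "fingers": 1}

```text
time_s: 24.1
tcp_pos: [0.3884, 0.3047, 0.2671]
eef_rot: [180.0, 0.1, 37.6]
contact_force: [-0.1, -0.1, 0.6]
gripper_width: 0.0875
gripper_force: 0.0
```

Run:
```python
from h import *
c=cap("wrist"); handles(c,.092,216,290,5,218);print("nadir",proj(c,c["eye"]-[0,0,.3]))
to(.4105,.3315,.084,37)
```

```text
handle (240, 118, 18, 49) [411.2 332.2] [44.3 15. ] 34.4
handle (243, 51, 17, 53) [457.7 364.6] [43.4 14.1] 37.0
nadir [[257.55195269 107.78031931]]
shift [ 0.034  -0.0078  0.1832] spin 0.009 | tcp [0.3884 0.3047 0.2673] rot [1.7998e+02 6.0000e-02 3.7520e+01] F [0.2 0.1 0.8] w 0.0876 j6 67.0 t 24.1
```

View pics/t1.png

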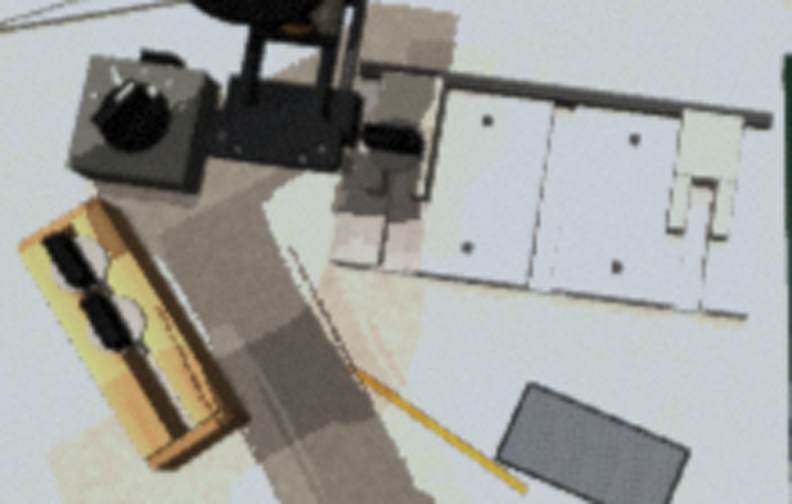

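Top view: the left stud stands crosswise at crop (392,140) on fork 2. Fork 1 is still on the right slot at the fence, and two studs remain in the rack. Next I'll take the middle one (its yaw measures 34.5°).

Request:
drive_tool:
  rows:
    - {"x": 0.035, "y": -0.008, "z": 0.06, "spin": 0.054, "fingers": 1}
    - {"x": 0.035, "y": -0.008, "z": 0.12, "spin": 0.054, "fingers": 0.5}
    - {"x": 0.035, "y": -0.008, "z": 0.16, "spin": 0.054, "fingers": 0}
    - {"x": 0.035, "y": -0.008, "z": 0.175, "spin": 0.054, "fingers": 0}
    - {"x": 0.035, "y": -0.008, "z": 0.182, "spin": 0.054, "fingers": 0}
    - {"x": 0.035, "y": -0.008, "z": 0.182, "spin": 0.054, "fingers": -0.5}
    - {"x": 0.035, "y": -0.008, "z": 0.182, "spin": 0.054, "fingers": -1}
    - {"x": 0.035, "y": -0.008, "z": 0.182, "spin": 0.054, "fingers": -1}
    - {"x": 0.035, "y": -0.008, "z": 0.182, "spin": 0.054, "fingers": -1}
    - {"x": 0.035, "y": -0.008, "z": 0.182, "spin": 0.054, "fingers": -1}
  newtons: 45

```text
time_s: 25.4
tcp_pos: [0.4114, 0.3331, 0.0866]
eef_rot: [-180.0, -0.1, 34.7]
contact_force: [-1.6, -0.8, 5.4]
gripper_width: 0.0157
gripper_force: 45.0
```

Request:
drive_tool:
  rows:
    - {"x": 0, "y": 0, "z": 0, "spin": 0, "fingers": -1}
    - {"x": 0, "y": 0, "z": 0, "spin": 0, "fingers": -1}
    - {"x": 0, "y": 0, "z": -0.03, "spin": 0, "fingers": -1}
    - {"x": 0, "y": 0, "z": -0.08, "spin": 0, "fingers": -1}
    - {"x": 0, "y": 0, "z": -0.14, "spin": 0, "fingers": -1}
    - {"x": 0, "y": 0, "z": -0.14, "spin": 0, "fingers": -1}

```text
time_s: 26.15
tcp_pos: [0.4128, 0.3348, 0.2307]
eef_rot: [-179.8, -0.5, 34.8]
contact_force: [0.4, -0.6, -2.5]
gripper_width: 0.0155
gripper_force: 45.0
```

```bash
python3 -c "
from h import *
to(*bed(.023-.055,-.125),.22,-5.89)"
```

```text
shift [-0.1976  0.4297  0.0078] spin 0.71 | tcp [0.4128 0.3348 0.2307] rot [-179.83   -0.49   34.76] F [ 0.4 -0.6 -2.5] w 0.0155 j6 64.0 t 26.1
```

Request:
drive_tool:
  rows:
    - {"x": -0.198, "y": 0.43, "z": 0.008, "spin": 0.71, "fingers": -1}
    - {"x": -0.198, "y": 0.43, "z": 0.008, "spin": 0.71, "fingers": -1}
    - {"x": -0.198, "y": 0.43, "z": 0.008, "spin": 0.71, "fingers": -1}
    - {"x": -0.198, "y": 0.43, "z": 0.008, "spin": 0.71, "fingers": -1}
    - {"x": -0.198, "y": 0.43, "z": 0.008, "spin": 0.71, "fingers": -1}
    - {"x": -0.198, "y": 0.43, "z": 0.008, "spin": 0.71, "fingers": -1}
    - {"x": -0.198, "y": 0.43, "z": 0.008, "spin": 0.71, "fingers": -1}
    - {"x": -0.198, "y": 0.43, "z": 0.008, "spin": 0.71, "fingers": -1}
    - {"x": -0.198, "y": 0.43, "z": 0.008, "spin": 0.71, "fingers": -1}
    - {"x": -0.198, "y": 0.43, "z": 0.008, "spin": 0.71, "fingers": -1}

```text
time_s: 27.4
tcp_pos: [0.4927, -0.1333, 0.2168]
eef_rot: [-180.0, 0.1, -6.0]
contact_force: [-0.5, -0.0, -1.5]
gripper_width: 0.016
gripper_force: 45.0
```

Run:
```python
from h import *
c=cap("wrist","w7"); to(*bed(-.006,-.125),.15,-5.89)
g=cv2.cvtColor(c["pixels"],cv2.COLOR_RGB2GRAY).astype(int)
print(g[115:135,257].tolist(),g[55:70,257].tolist()); print(g[150,222:296].tolist()); print(g[90,222:296].tolist()); print(g[196,240:276].tolist())
```

```text
shift [ 0.0284 -0.0023  0.0671] spin -0.001 | tcp [ 0.4929 -0.1328  0.2171] rot [-1.7999e+02  7.0000e-02 -5.9400e+00] F [-0.8  0.4 -2.3] w 0.0157 j6 77.0 t 27.4
[153, 147, 151, 152, 152, 152, 148, 151, 147, 131, 123, 118, 119, 120, 117, 118, 117, 119, 116, 122] [142, 221, 243, 243, 242, 244, 240, 225, 199, 188, 178, 181, 179, 182, 182]
[157, 158, 150, 130, 138, 148, 150, 149, 150, 148, 150, 149, 151, 152, 150, 150, 152, 150, 144, 111, 91, 132, 159, 148, 149, 152, 154, 153, 155, 158, 156, 156, 154, 154, 155, 153, 155, 152, 154, 155, 156, 150, 125, 107, 90, 106, 143, 149, 150, 148, 150, 151, 148, 148, 150, 151, 148, 150, 149, 146, 142, 132, 156, 191, 238, 245, 244, 244, 245, 245, 244, 244, 244, 244]
[192, 188, 164, 168, 174, 180, 180, 180, 177, 177, 179, 179, 178, 180, 179, 179, 180, 176, 179, 178, 179, 179, 175, 178, 178, 178, 178, 177, 176, 179, 178, 178, 180, 183, 179, 178, 180, 173, 179, 175, 178, 176, 176, 177, 175, 176, 176, 180, 175, 178, 177, 175, 186, 207, 215, 226, 239, 243, 243, 244, 243, 242, 238, 242, 244, 243, 244, 244, 243, 244, 243, 244, 244, 244]
[244, 244, 244, 244, 241, 232, 223, 153, 115, 121, 125, 125, 128, 126, 127, 124, 124, 122, 122, 122, 123, 119, 123, 119, 119, 125, 123, 114, 164, 238, 244, 243, 244, 244, 243, 244]
```

View pics/w7.png

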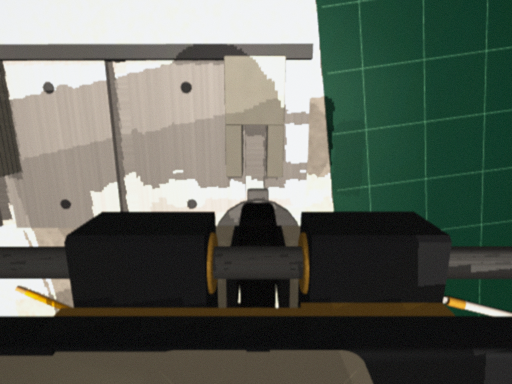

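The stud head is at (258,195). The notch spans columns 242–266 with its end at row ~124, and the fork is straight at the fence, slightly left of the tool.

Run:
```python
from h import *
c=cap("wrist")
w=cast(c,[[225,90],[284,90],[241.5,150],[265.8,150],[255,124],[255,63]],.062)[:,:2]
print("bed x,y:",np.c_[w@U-.5383,w@V-.0457].round(4).tolist())
print("head col at tool:",proj(c,np.r_[bed(-.006,-.125),.06]))
to(*bed(-.006,-.1255),.15,-5.89)
```

```text
bed x,y: [[0.0459, -0.1004], [0.0459, -0.1492], [-0.0037, -0.1135], [-0.0037, -0.1345], [0.0183, -0.1252], [0.0669, -0.1253]]
head col at tool: [[254.8603499  152.37259033]]
shift [ 0.0282 -0.0015  0.0674] spin -0.0 | tcp [ 0.4931 -0.1326  0.2174] rot [-1.7999e+02  4.0000e-02 -5.9000e+00] F [ 1.1 -0.4 -2.3] w 0.0159 j6 77.0 t 27.5
```

Request:
drive_tool:
  rows:
    - {"x": 0.028, "y": -0.002, "z": 0, "spin": 0, "fingers": -1}
    - {"x": 0.028, "y": -0.002, "z": 0.05, "spin": 0, "fingers": -1}
    - {"x": 0.028, "y": -0.002, "z": 0.067, "spin": 0, "fingers": -1}
    - {"x": 0.028, "y": -0.002, "z": 0.067, "spin": 0, "fingers": -1}
    - {"x": 0.028, "y": -0.002, "z": 0.067, "spin": 0, "fingers": -1}

```text
time_s: 28.12
tcp_pos: [0.5223, -0.1337, 0.1519]
eef_rot: [180.0, -0.1, -5.9]
contact_force: [-0.4, 0.1, -2.1]
gripper_width: 0.0157
gripper_force: 45.0
```

```bash
python3 -c "
from h import *
to(*bed(-.006,-.1248),.0935,-5.89)"
```

```text
shift [-0.0011 -0.0003  0.0584] spin 0.0 | tcp [ 0.5223 -0.1337  0.1519] rot [ 1.80e+02 -9.00e-02 -5.86e+00] F [-0.4  0.1 -2.1] w 0.0157 j6 78.0 t 28.1
```

Request:
drive_tool:
  rows:
    - {"x": -0.001, "y": 0, "z": 0.02, "spin": 0, "fingers": -1}
    - {"x": -0.001, "y": 0, "z": 0.035, "spin": 0, "fingers": -1}
    - {"x": -0.001, "y": 0, "z": 0.045, "spin": 0, "fingers": -1}
    - {"x": -0.001, "y": 0, "z": 0.052, "spin": 0, "fingers": -1}
    - {"x": -0.001, "y": 0, "z": 0.057, "spin": 0, "fingers": -1}
    - {"x": -0.001, "y": 0, "z": 0.058, "spin": 0, "fingers": -1}

```text
time_s: 28.88
tcp_pos: [0.5205, -0.1342, 0.0927]
eef_rot: [180.0, 0.0, -5.9]
contact_force: [0.3, 0.6, -2.0]
gripper_width: 0.0158
gripper_force: 45.0
```

```bash
python3 -c "
from h import *
to(*bed(.0105,-.1248),.0925,-5.89)"
```

```text
shift [ 0.0173 -0.001   0.0001] spin -0.001 | tcp [ 0.5205 -0.1342  0.0927] rot [ 1.7999e+02  2.0000e-02 -5.9500e+00] F [ 0.3  0.6 -2. ] w 0.0158 j6 78.0 t 28.9
```

Request:
drive_tool:
  rows:
    - {"x": 0.006, "y": -0.0007, "z": 0, "spin": 0, "fingers": -1}
    - {"x": 0.011, "y": -0.0007, "z": 0, "spin": 0, "fingers": -1}
    - {"x": 0.015, "y": -0.0007, "z": 0, "spin": 0, "fingers": -1}
    - {"x": 0.0168, "y": -0.0007, "z": 0, "spin": 0, "fingers": -1}
    - {"x": 0.0168, "y": -0.0007, "z": 0, "spin": 0, "fingers": -1}

```text
time_s: 29.5
tcp_pos: [0.5374, -0.1352, 0.0928]
eef_rot: [180.0, 0.0, -5.9]
contact_force: [-0.6, -1.2, -2.9]
gripper_width: 0.0159
gripper_force: 45.0
```

```bash
python3 -c "
from h import *
to(*bed(.0105,-.1248),.0925,-5.89)"
```

```text
shift [ 0.0004 -0.0003  0.0003] spin -0.001 | tcp [ 0.5374 -0.1352  0.0928] rot [ 1.80e+02  1.00e-02 -5.95e+00] F [-0.6 -1.2 -2.9] w 0.0159 j6 78.0 t 29.5
```

Request:
drive_tool:
  rows:
    - {"x": 0, "y": 0, "z": 0, "spin": 0.17, "fingers": -1}
    - {"x": 0, "y": 0, "z": 0, "spin": 0.34, "fingers": -1}
    - {"x": 0, "y": 0, "z": 0, "spin": 0.51, "fingers": -1}
    - {"x": 0, "y": 0, "z": 0, "spin": 0.68, "fingers": -1}
    - {"x": 0, "y": 0, "z": 0, "spin": 0.85, "fingers": -1}
    - {"x": 0, "y": 0, "z": 0, "spin": 1.02, "fingers": -1}
    - {"x": 0, "y": 0, "z": 0, "spin": 1.19, "fingers": -1}
    - {"x": 0, "y": 0, "z": 0, "spin": 1.36, "fingers": -1}
    - {"x": 0, "y": 0, "z": 0, "spin": 1.53, "fingers": -1}
    - {"x": 0, "y": 0, "z": 0, "spin": 1.572, "fingers": -1}

```text
time_s: 30.75
tcp_pos: [0.5371, -0.1352, 0.0929]
eef_rot: [180.0, 0.0, -96.2]
contact_force: [-0.4, -0.7, -2.1]
gripper_width: 0.0158
gripper_force: 45.0
```

Request:
drive_tool:
  rows:
    - {"x": 0, "y": 0, "z": 0.001, "spin": 0, "fingers": -1}
    - {"x": 0, "y": 0, "z": 0.001, "spin": 0, "fingers": -0.4}
    - {"x": 0, "y": 0, "z": 0.001, "spin": 0, "fingers": -0.2}
    - {"x": 0, "y": 0, "z": 0.001, "spin": 0, "fingers": -0.2}
    - {"x": 0, "y": 0, "z": -0.04, "spin": 0, "fingers": 0}
    - {"x": 0, "y": 0, "z": -0.1, "spin": 0, "fingers": 1}
    - {"x": 0, "y": 0, "z": -0.16, "spin": 0, "fingers": 1}
    - {"x": 0, "y": 0, "z": -0.19, "spin": 0, "fingers": 1}
    - {"x": 0, "y": 0, "z": -0.19, "spin": 0, "fingers": 1}

```text
time_s: 31.88
tcp_pos: [0.5385, -0.1353, 0.2859]
eef_rot: [-179.7, 0.0, -96.0]
contact_force: [0.5, -0.5, 0.1]
gripper_width: 0.0784
gripper_force: 0.0
```

```bash
python3 -c "
from h import *
print(bed(0,0));to(.40,.035,.28,-6)"
```

```text
[ 0.54014786 -0.00978103]
shift [-0.1549  0.1556  0.0051] spin -1.571 | tcp [ 0.5385 -0.1353  0.2859] rot [-1.7968e+02  4.0000e-02 -9.5990e+01] F [ 0.5 -0.5  0.1] w 0.0784 j6 -12.0 t 31.9
```

Request:
drive_tool:
  rows:
    - {"x": -0.166, "y": 0.096, "z": 0, "spin": -1.57, "fingers": 1}
    - {"x": -0.166, "y": 0.096, "z": 0, "spin": -1.57, "fingers": 1}
    - {"x": -0.166, "y": 0.096, "z": 0, "spin": -1.57, "fingers": 1}
    - {"x": -0.166, "y": 0.096, "z": 0, "spin": -1.57, "fingers": 1}
    - {"x": -0.166, "y": 0.096, "z": 0, "spin": -1.57, "fingers": 1}
    - {"x": -0.166, "y": 0.096, "z": 0, "spin": -1.57, "fingers": 1}
    - {"x": -0.166, "y": 0.096, "z": 0, "spin": -1.57, "fingers": 1}
    - {"x": -0.166, "y": 0.096, "z": 0, "spin": -1.57, "fingers": 1}
    - {"x": -0.166, "y": 0.096, "z": 0, "spin": -1.57, "fingers": 1}
    - {"x": -0.166, "y": 0.096, "z": 0, "spin": -1.57, "fingers": 1}

```text
time_s: 33.12
tcp_pos: [0.4588, 0.0398, 0.2819]
eef_rot: [180.0, 0.1, -6.1]
contact_force: [0.1, 0.2, -0.1]
gripper_width: 0.0875
gripper_force: 0.0
```

Run:
```python
from h import *
c=cap("wrist","w8"); to(.46,.04,.28,-6)
```

```text
shift [ 0.0011 -0.0003  0.0021] spin -0.003 | tcp [0.4589 0.0398 0.2821] rot [ 1.7997e+02  7.0000e-02 -6.1600e+00] F [ 0.  -0.9 -0.3] w 0.0874 j6 54.0 t 33.2
```

View pics/w8.png

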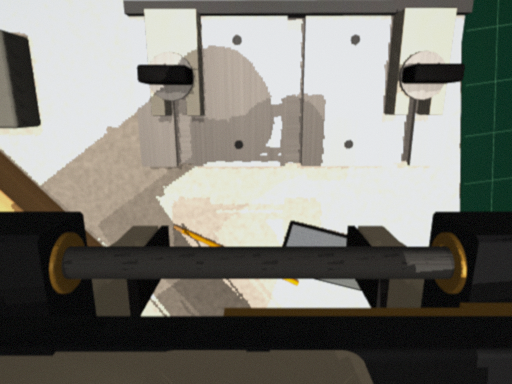

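Both forks are clamped: the handles are crosswise at (165,74) and (432,74), with the forks at the fence. Next is the selector.

Request:
drive_tool:
  rows:
    - {"x": 0.031, "y": -0.285, "z": 0.01, "spin": 0, "fingers": 1}
    - {"x": 0.031, "y": -0.285, "z": 0.01, "spin": 0, "fingers": 1}
    - {"x": 0.031, "y": -0.285, "z": 0.01, "spin": 0, "fingers": 1}
    - {"x": 0.031, "y": -0.285, "z": 0.01, "spin": 0, "fingers": 1}
    - {"x": 0.031, "y": -0.285, "z": 0.01, "spin": 0, "fingers": 1}
    - {"x": 0.031, "y": -0.285, "z": 0.01, "spin": 0, "fingers": 1}
    - {"x": 0.031, "y": -0.285, "z": 0.01, "spin": 0, "fingers": 1}

```text
time_s: 34.05
tcp_pos: [0.5199, 0.3198, 0.2721]
eef_rot: [179.9, 0.1, -6.1]
contact_force: [-0.1, 0.8, 0.5]
gripper_width: 0.0876
gripper_force: 0.0
```

Run:
```python
from h import *
c=cap("wrist"); to(.58,.32,.28,-6)
u,v=proj(c,[.58,.324,.06])[0]; print(u,v)
x0,y0=int(u)-75,max(0,int(v)-75); b=c["pixels"][:,:,::-1][y0:y0+150,x0:x0+150]; print(x0,y0)
cv2.imwrite("pics/sel.png",cv2.resize(b,None,fx=4,fy=4,interpolation=cv2.INTER_CUBIC))
np.savez("sel.npz",R=c["R"],eye=c["eye"],K=c["intrinsics"],x0=x0,y0=y0,px=c["pixels"])
```

```text
shift [ 0.0596 -0.007  -0.0074] spin -0.002 | tcp [0.52   0.3194 0.2726] rot [ 1.7997e+02  2.0000e-02 -6.1200e+00] F [-0.2 -0.2  0.3] w 0.0874 j6 34.0 t 34.1
246.80132584331028 114.62851269801413
171 39
```

View pics/sel.png

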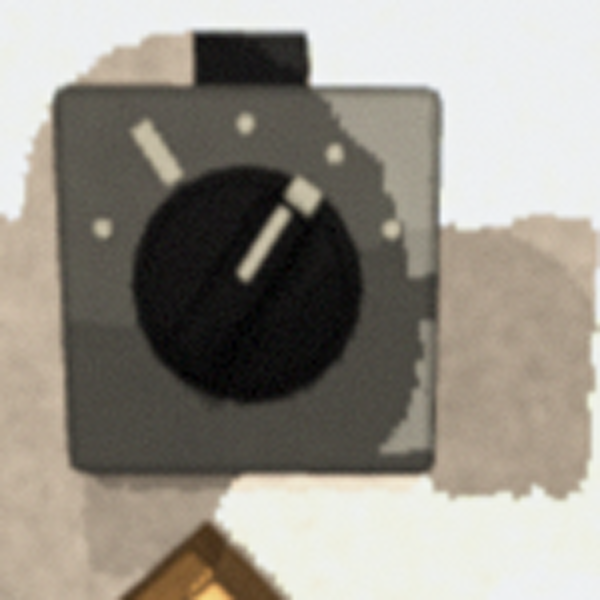

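The crop shows the pointer (white line (245,280)→(303,195)) at the second dot, so the joint is at 0.6. The bar mark is at (157,152) and the skirt's centre at (247,285). The grip needs +1.2 rad counter-clockwise, which is spin -1.2.

Run:
```python
from h import *
d=np.load("sel.npz");c=dict(R=d["R"],eye=d["eye"],intrinsics=d["K"])
o=lambda p:np.array(p)/4.+[171,39]
C=cast(c,o([[247,285]]),.06)[0]; print("centre",C.round(4))
P=cast(c,o([[303,195]]),.088)[0]; Q=cast(c,o([[243,280],[291,208]]),.088); print("line",Q.round(4).tolist(),np.degrees(np.arctan2(*(Q[1]-Q[0])[1::-1])),"from C",np.degrees(np.arctan2(*(P-C)[1::-1])))
D=cast(c,o([[392,229],[335,153],[245,123],[157,152],[102,228]]),.045)
print("marks",np.degrees(np.arctan2(D[:,1]-C[1],D[:,0]-C[0])).round(1))
E4=cast(c,o([[58,92],[440,92],[434,468],[73,468]]),.045);print("box mid",E4.mean(0).round(4),E4.round(4).tolist())
to(C[0],C[1],.085,-41)
```

```text
centre [0.5857 0.3375 0.06  ]
line [[0.5869, 0.3363, 0.088], [0.6015, 0.3235, 0.088]] -41.273313515229795 from C -42.96115202460868
marks [-75.2 -40.1  -4.8  29.4  63.6]
box mid [0.5853 0.3375 0.045 ] [[0.6378, 0.3802, 0.045], [0.6276, 0.2843, 0.045], [0.5328, 0.2943, 0.045], [0.5431, 0.3912, 0.045]]
shift [ 0.0635 -0.0251  0.1876] spin 0.609 | tcp [0.52   0.3194 0.2726] rot [ 1.7997e+02  2.0000e-02 -6.1200e+00] F [-0.2 -0.2  0.3] w 0.0874 j6 34.0 t 34.1
```

Request:
drive_tool:
  rows:
    - {"x": 0.0635, "y": -0.025, "z": 0.05, "spin": 0.18, "fingers": 0.3}
    - {"x": 0.0635, "y": -0.025, "z": 0.08, "spin": 0.36, "fingers": 0}
    - {"x": 0.0635, "y": -0.025, "z": 0.12, "spin": 0.54, "fingers": 0}
    - {"x": 0.0635, "y": -0.025, "z": 0.15, "spin": 0.6, "fingers": 0}
    - {"x": 0.0635, "y": -0.025, "z": 0.175, "spin": 0.6, "fingers": 0}
    - {"x": 0.0635, "y": -0.025, "z": 0.187, "spin": 0.6, "fingers": 0}
    - {"x": 0.0635, "y": -0.025, "z": 0.187, "spin": 0.6, "fingers": -0.5}
    - {"x": 0.0635, "y": -0.025, "z": 0.187, "spin": 0.6, "fingers": -1}
    - {"x": 0.0635, "y": -0.025, "z": 0.187, "spin": 0.6, "fingers": -1}
    - {"x": 0.0635, "y": -0.025, "z": 0.187, "spin": 0.6, "fingers": -1}
  newtons: 25

```text
time_s: 35.35
tcp_pos: [0.586, 0.3382, 0.0869]
eef_rot: [-180.0, -0.0, -40.4]
contact_force: [-2.0, -1.5, 4.2]
gripper_width: 0.0137
gripper_force: 25.0
```

Request:
drive_tool:
  rows:
    - {"x": 0, "y": 0, "z": 0, "spin": 0, "fingers": -1}
    - {"x": 0, "y": 0, "z": 0, "spin": 0, "fingers": -1}

```text
time_s: 35.6
tcp_pos: [0.586, 0.3382, 0.0869]
eef_rot: [-180.0, -0.0, -40.4]
contact_force: [-2.4, -1.2, 6.0]
gripper_width: 0.0134
gripper_force: 25.0
```

Request:
drive_tool:
  rows:
    - {"x": 0, "y": 0, "z": 0, "spin": -0.17, "fingers": -1}
    - {"x": 0, "y": 0, "z": 0, "spin": -0.34, "fingers": -1}
    - {"x": 0, "y": 0, "z": 0, "spin": -0.51, "fingers": -1}
    - {"x": 0, "y": 0, "z": 0, "spin": -0.68, "fingers": -1}
    - {"x": 0, "y": 0, "z": 0, "spin": -0.85, "fingers": -1}
    - {"x": 0, "y": 0, "z": 0, "spin": -1.02, "fingers": -1}
    - {"x": 0, "y": 0, "z": 0, "spin": -1.19, "fingers": -1}
    - {"x": 0, "y": 0, "z": 0, "spin": -1.2, "fingers": -1}
    - {"x": 0, "y": 0, "z": 0, "spin": -1.2, "fingers": -1}

```text
time_s: 36.72
tcp_pos: [0.5862, 0.3392, 0.0869]
eef_rot: [-180.0, -0.1, 28.2]
contact_force: [-3.0, 2.8, 5.9]
gripper_width: 0.0136
gripper_force: 25.0
```

```bash
python3 -c "
from h import *
s=sensors.get_state();print(s['moment'].round(3));to(.5857,.3375,.085,28.4)"
```

```text
[ 0.662  1.124 -0.028]
shift [-0.0012  0.0013  0.0019] spin -0.003 | tcp [0.5862 0.3392 0.0869] rot [-1.7995e+02 -1.1000e-01  2.8230e+01] F [-3.   2.8  5.9] w 0.0136 j6 72.0 t 36.7
```

Turned. I'll release, lift clear and check from above.

Request:
drive_tool:
  rows:
    - {"x": 0, "y": 0, "z": 0, "spin": 0, "fingers": -0.4}
    - {"x": 0, "y": 0, "z": 0, "spin": 0, "fingers": -0.1}
    - {"x": 0, "y": 0, "z": 0, "spin": 0, "fingers": 0}
    - {"x": 0, "y": 0, "z": -0.04, "spin": 0, "fingers": 0}
    - {"x": 0, "y": 0, "z": -0.1, "spin": 0, "fingers": 0.5}
    - {"x": 0, "y": 0, "z": -0.16, "spin": 0, "fingers": 1}
    - {"x": -0.06, "y": 0, "z": -0.19, "spin": 0, "fingers": 1}
    - {"x": -0.06, "y": 0, "z": -0.19, "spin": 0, "fingers": 1}
    - {"x": -0.06, "y": 0, "z": -0.19, "spin": 0, "fingers": 1}

```text
time_s: 37.85
tcp_pos: [0.5329, 0.3097, 0.2763]
eef_rot: [-180.0, -0.0, 28.3]
contact_force: [0.1, -0.2, -0.4]
gripper_width: 0.0856
gripper_force: 0.0
```

Run:
```python
from h import *
c=cap("wrist"); to(.58,.32,.28,-6)
g=cv2.cvtColor(c["pixels"],cv2.COLOR_RGB2GRAY)
u,v=proj(c,[.5857,.3375,.088])[0]; m=np.zeros_like(g); y,x=np.ogrid[:384,:512]
m[(g>110)&((x-u)**2+(y-v)**2<27**2)]=1
for k in cv2.findContours(m,cv2.RETR_EXTERNAL,cv2.CHAIN_APPROX_NONE)[0]:
    if cv2.contourArea(k)>8:
        w=cast(c,k[:,0].mean(0),.088)[0]; print(cv2.contourArea(k),k[:,0].mean(0).round(),np.degrees(np.arctan2(w[1]-.3375,w[0]-.5857)).round(1),np.hypot(*(w[:2]-[.5857,.3375])).round(4))
t=cap("top"); b=t["pixels"][:,:,::-1]
A=cv2.resize(b[110:250,75:295],None,fx=2.6,fy=2.6,interpolation=cv2.INTER_CUBIC)
B=cv2.resize(c["pixels"][:,:,::-1],None,fx=.9,fy=.9)[:210]
cv2.imwrite("pics/fin.png",np.vstack([A,cv2.copyMakeBorder(B,0,0,0,A.shape[1]-B.shape[1],cv2.BORDER_CONSTANT)]))
```

```text
shift [ 0.0461  0.0132 -0.0047] spin 0.599 | tcp [0.5332 0.3098 0.2753] rot [1.800e+02 3.000e-02 2.831e+01] F [ 0.4  0.2 -0.1] w 0.0866 j6 70.0 t 37.9
56.0 [257. 101.] 33.5 0.0127
```

View pics/fin.png

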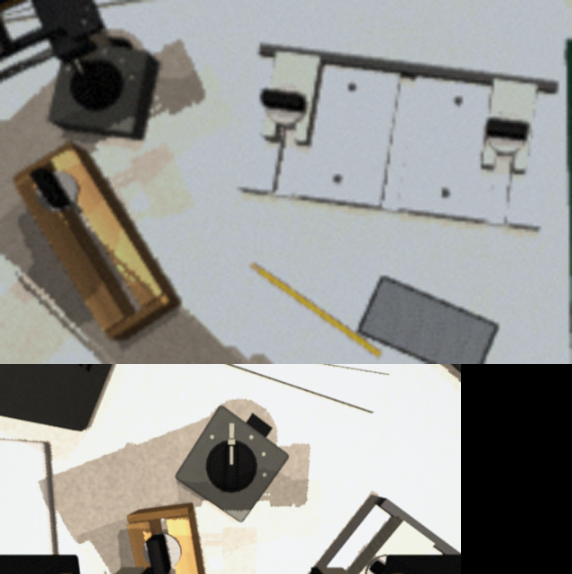

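The pointer lines up with the bar mark, both forks are clamped at the fence, and the spare stud is still hanging in the rack. I'm handing the job in.

```bash
python3 -c "
from plant import r
print(r.close_job())"
```

```text
the job is handed in; nothing more can be done
None
```

Both forks present are clamped at the fence with locked studs, the selector is at the bar mark and the spare stud is still in the rack; I handed the job in at about 38 s with no verdict returned, and I viewed 15 pictures, one over the limit of 14.

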